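# Free the bauble jam at the sorting chute

### The job

Thin-shelled baubles have jammed at the narrow outlet of the sorting chute on the packing table. With shut fingertips on top of the red one, which sits on the square ledge and blocks the way, gently roll it back up the slope and keep it there until the gold and blue ones have run out into the cream basket, then ease the red one sideways to the opening so that it follows them. The shells dent at about 8 newtons: never grip or press them hard, do not lift them out of the chute, do not lean on the chute, and leave the tape roll, carton and marker where they are.

Things in the scene. Friction and masses are not known exactly. Their poses are not given: they have to be found in the camera images.
- chute: Fixed chute on four legs. Origin on the table under the middle of the outlet's upstream edge; frame level: +x uphill, z up. Flat bed, surface 85 mm over the table at x=0, falling 10 degrees towards -x; from x=-49 (lip over the basket) to +161 mm (end wall). Clear side walls 32 mm tall, inner faces at y=-60 and +60 mm.
- gate (a point): Middle of the outlet's upstream edge, on the bed. The outlet, 54 mm wide (chute y -27 to +27), runs from here to the lip between blue blocks 30 mm tall. On the -y side the block's upstream face is a square ledge across the slope, where a ball stays; on the +y side a blue guide slants 45 degrees out to the side wall and balls run off it into the opening.
- basket: Cream open basket, 220 x 240 x 62 mm (walls 5 mm), fixed under the chute's lip. Origin at the centre of its underside; its x along 220, its y along 240.
- red_bauble: Red ball, 48 mm across, about 45 g, origin at its centre. Rests on the bed in the corner of the -y side wall and square ledge; top 18 mm above the ledge block. Alone it stays there until its centre is moved sideways past the ledge's corner (chute y=-27 mm), then it runs out. Shut fingertips resting on its top with 2 to 5 N roll it along at about half their own travel.
- gold_bauble: Gold ball, 48 mm across, about 45 g, origin at its centre. It hangs in the mouth of the outlet, held between the red ball and the edge of the slanted guide; it drops through when the red one is 11 mm or more farther up the slope.
- blue_bauble: Blue ball, 48 mm across, about 45 g, origin at its centre. It leans on the gold one and the +y side wall, and runs out after it.
- tape_roll: Bystander: brown tape roll lying flat, 84 mm across, 24 mm tall, origin at its underside's centre.
- carton: Bystander: small cardboard carton 90 x 70 x 50 mm, origin at its underside's centre.
- marker: Bystander: black marker pen 120 mm long, 16 mm thick, lying along its x; origin midway along its underside.
There are look-alikes about, which are no part of the job. There is more than one size of the red_bauble; the one meant has the size given above.

How it is judged:
On the way, in this order (a step that is already met when the one before it is completed fails the run):
1. the red bauble is rolled back up the slope, 8 mm or more off the ledge, by the fingers (x of red_bauble in the frame of chute above 0.028 m and contact force between the fingers and red_bauble above 0.1 N).
2. the gold and blue baubles have run out into the basket while the red one is still in the chute (x of gold_bauble in the frame of basket between -0.105 and 0.105 m and y of gold_bauble in the frame of basket between -0.115 and 0.115 m and z of each of gold_bauble, blue_bauble in the frame of basket below 0.06 m and x of blue_bauble in the frame of basket between -0.105 and 0.105 m and y of blue_bauble in the frame of basket between -0.115 and 0.115 m and x of red_bauble in the frame of chute above 0 m), for 0.1 s.
At the end, for the whole second after the job is handed in: all three baubles lie inside the basket: centres within its walls and less than 60 mm above its underside (x of red_bauble in the frame of basket between -0.105 and 0.105 m and y of red_bauble in the frame of basket between -0.115 and 0.115 m and z of each of red_bauble, gold_bauble, blue_bauble in the frame of basket below 0.06 m and x of gold_bauble in the frame of basket between -0.105 and 0.105 m and y of gold_bauble in the frame of basket between -0.115 and 0.115 m and x of blue_bauble in the frame of basket between -0.105 and 0.105 m and y of blue_bauble in the frame of basket between -0.115 and 0.115 m); the robot touches nothing.
It fails at once if a bauble is pressed or gripped by the robot with more than 8 N (contact force between any of the fingers, the arm and red_bauble above 8 N or contact force between any of the fingers, the arm and gold_bauble above 8 N or contact force between any of the fingers, the arm and blue_bauble above 8 N).
It fails at once if a bauble is lifted out of the chute (centre more than 155 mm above the table) (height (world z) of any of red_bauble, gold_bauble, blue_bauble above 0.155 m).
It fails at once if the robot leans on the chute with more than 20 N (contact force between any of the fingers, the arm and chute above 20 N).
It fails at once if the tape roll, carton or marker is moved by more than 20 mm (distance of any of tape_roll, carton, marker from where it was at the start of the episode above 0.02 m).
It also fails if it takes over 51 s, if anything falls off the work surface, if the arm or the gripper's body presses on something with over 40 N, if the wrist force passes 120 N, or if a joint passes its speed limit or range.

### The arm

A 6-joint arm with a two-finger parallel gripper is mounted at the origin on the work surface. World frame = base frame: x ahead of the robot, y to its left, z up, the work surface at z = 0. Lengths are in m, angles in rad, forces in N, time in s.
With the tool pointing down it reaches from about 0.25 to 0.725 m from the base axis. Payload 4 kg.
Tool frame: the origin (TCP) lies at the very end of the fingers, on their centre line; the grasp point (between the pads) lies 19 mm behind it; x points along the fingers, y is the direction in which the jaws open and shut, and the axes are right-handed (so a half turn about x gives the same grasp; the last joint's range is limited). The gripper opens to 85 mm and grips with 20 to 120 N. Pads are 22 mm wide; open, the fingers measure 114 mm over their backs; the gripper's body (76 mm by 85 mm) begins 54 mm behind the grasp point. The pads swing forward as they close: fully open they stand 13 mm farther back than shut.
Start: joints at [1.343, 0.241, 0.005, 1.335, 0, 1.571], TCP at [0.113, 0.487, 0.208] pointing down, gripper open.
Joint ranges: [-2.72, 2.72], [-1.05, 1.87], [-1.09, 1.28], [-1.99, 2.15], [-1.42, 1.44], [-3.14, 3.14]. Speed limits (rad/s): [2.79, 2.79, 3.14, 3.14, 3.14, 3.14].

### API

Orientations are given as a unit quaternion [x, y, z, w].
In Python, from workcell import get_obs, camera, job_done gives the robot as it stands. The module is installed in compiled form; this text tells all that it offers.
- The arm moves only by the tool arm_command, never from a script. Its argument "motion" is a list of rows, each an object of numbers: "x", "y", "z": the shift along the tool's x, y, z in m; "roll": the turn about the tool's x in rad; "fingers": the opening, from 0 (shut) to 1 (fully open). A call has 1 to 20 rows; each row shifts and turns the pose as measured when the row begins, along the tool's axes as they then stand; what a row does not reach is not made up. A row lasts 1/12 s, in which the tool goes at most 41.7 mm and 7.16 degrees, less where a joint would pass 70% of its speed; a pose out of reach is approached as far as the arm can. A call is refused whole if a number of a shift passes 0.0417 or a number of a turn 0.125, either way. A call with a gripper value outside its range is refused whole. The fingers move at their own pace and stop on an object; the grip force is fixed at half the most. Time passes only in rows, so rows that do not move let the fingers close. It gives the time, the measured TCP pose, the force and the opening at its end, in the units of the state.
- get_obs(): the state, without advancing time (a new reading comes with each control period).
- camera(name): name is "scene" or "top" or "wrist"; returns a dict with "frame" (400x640x3 uint8, red, green, blue), "intrinsics" (3x3 intrinsics, pixels), "rvec" (rotation vector, rad) and "tvec" (3), from world to camera coordinates, as OpenCV has them. Camera axes: x right, y down, z forward; pixel columns grow to the right and rows downward; lengths in m; the calibration is good to about 2 mm. The wrist camera is an equidistant fisheye: a pixel r from the principal point sees the ray r / f radians off the axis. A picture is of the moment at which its call begins. There is no depth.
- job_done(): hands the job in, once; it reports no verdict.
The state is a dict: "clock": time; "joint_pos": joint angles; "joint_vel": joint speeds; "tau": joint torques, N m; "eef_pos": TCP position; "tool_rot": TCP orientation; "ft_force": force on the tool from outside, world axes, zero at the start; "ft_torque": the same for the moment, N m; "grip_width": finger opening in m.
Only numpy, scipy, OpenCV 4.12 (cv2) and the standard library are available. Lean on these libraries where they do the work, as an engineer would, in place of code of your own. Each camera call takes 0.05 s, during which the arm holds its last target.

## Working session

There is one attempt and no reset: what is moved stays moved. The work goes in short steps, Python scripts to look and compute and a tool call to move; the robot and the scene stay as the last step left them, time stands still between calls to the robot, and variables do not carry over. Pictures are saved under pics/ and viewed, and the job is handed in when it is done.

Besides the shell and the picture viewer there is one more tool, called after "Call:" as name([rows], argument=value, ...), one row to a line, values as JSON. arm_command: Moves the arm, as the interface text tells. Its arguments: {"type":"object","properties":{"motion":{"type":"array","items":{"type":"object","properties":{"x":{"type":"number"},"y":{"type":"number"},"z":{"type":"number"},"roll":{"type":"number"},"fingers":{"type":"number"}}}}},"required":["motion"]}

```bash
mkdir -p pics; cat > h.py <<'E'
import numpy as np, cv2
from workcell import get_obs, camera
def grab(n,tag):
    c=camera(n); cv2.imwrite(f'pics/{tag}.png',c['frame'][:,:,::-1]); np.savez(f'pics/{tag}.npz',**c); return c
def ray(c,uv):
    K=np.array(c['intrinsics']);R=cv2.Rodrigues(np.array(c['rvec'],float))[0];t=np.array(c['tvec'],float).ravel()
    d=np.linalg.inv(K)@np.array([uv[0],uv[1],1.]); return -R.T@t, R.T@d
def onz(c,uv,z):
    o,d=ray(c,uv); return o+d*(z-o[2])/d[2]
def proj(c,p):
    return cv2.projectPoints(np.array(p,float).reshape(-1,1,3),np.array(c['rvec'],float),np.array(c['tvec'],float),np.array(c['intrinsics'],float),None)[0].reshape(-1,2)
def tri(rs):
    A=np.zeros((3,3));b=np.zeros(3)
    for o,d in rs:
        d=d/np.linalg.norm(d);P=np.eye(3)-np.outer(d,d);A+=P;b+=P@o
    p=np.linalg.solve(A,b)
    return p,[np.linalg.norm(np.cross(p-o,d/np.linalg.norm(d))) for o,d in rs]
E
python3 -c "
from h import *
for n in ['scene','top']:
    c=grab(n,n+'0'); print(n,np.array(c['intrinsics']).round(1).tolist(),ray(c,(320,200)))
print(get_obs())"
```

```text
scene [[517.4, 0.0, 325.1], [0.0, 517.4, 196.9], [0.0, 0.0, 1.0]] (array([ 1.03534934, -0.37856811,  0.91278199]), array([-0.44581928,  0.4065937 , -0.79753406]))
top [[412.4, 0.0, 312.8], [0.0, 412.4, 203.2], [0.0, 0.0, 1.0]] (array([0.45038306, 0.06367321, 0.72963412]), array([ 0.21229686, -0.02739832, -0.97700618]))
{'clock': 0.1, 'joint_pos': array([1.34299017e+00, 2.41346745e-01, 3.80077289e-03, 1.33520108e+00,
       2.69152515e-05, 1.57085281e+00]), 'joint_vel': array([-0.00300482, -0.0014834 ,  0.00355464,  0.00238829, -0.00131272,
       -0.00033438]), 'tau': array([-1.19106735e-03, -3.73136222e+01,  2.53010738e+01,  1.08724041e-02,
       -7.54458188e-05,  9.17013836e-06]), 'eef_pos': array([0.11276707, 0.48645949, 0.20667528]), 'tool_rot': array([ 0.07970327,  0.70260999, -0.08107155,  0.70243434]), 'ft_force': array([-0.07646706, -0.52019809,  1.09115365]), 'ft_torque': array([-0.03406839, -0.0479723 , -0.00546032]), 'grip_width': 0.08588388681550492}
```

View pics/scene0.png

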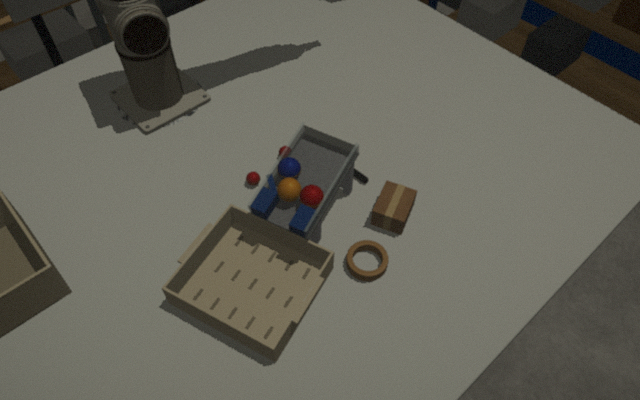

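View pics/top0.png

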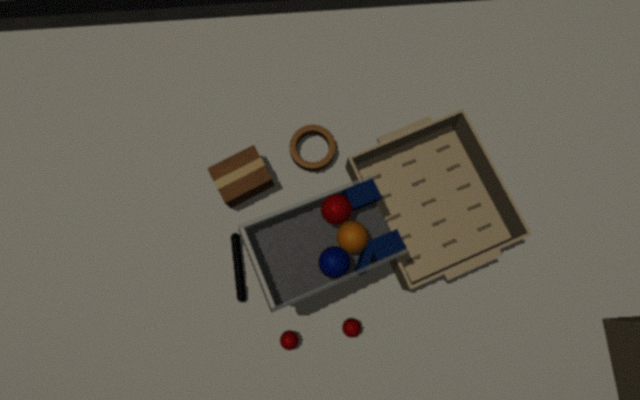

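```bash
cat > balls.py <<'E'
from h import *
def blobs(fr,col):
    hsv=cv2.cvtColor(fr,cv2.COLOR_RGB2HSV);h,s,v=[hsv[...,i].astype(int) for i in range(3)]
    m={'red':((h<5)|(h>172))&(s>170)&(v>50),'gold':(h>=8)&(h<22)&(s>175)&(v>90),'blue':(h>112)&(h<130)&(s>180)&(v>40)}[col]
    m=cv2.morphologyEx(m.astype(np.uint8),cv2.MORPH_OPEN,np.ones((3,3)))
    out=[]
    for c in cv2.findContours(m,0,2)[0]:
        if cv2.contourArea(c)>30:
            (x,y),r=cv2.minEnclosingCircle(c); out.append((round(x,1),round(y,1),round(r,1),cv2.contourArea(c)))
    return out
if __name__=='__main__':
    import sys
    t=sys.argv[1]
    for n in ['scene','top']:
        c=np.load(f'pics/{n}{t}.npz')
        for k in ['red','gold','blue']: print(n,k,blobs(c['frame'],k))
E
python3 balls.py 0
python3 -c "
from h import *
for n,b in [('top',(230,100,310,230)),('scene',(150,110,430,290))]:
    im=cv2.imread(f'pics/{n}0.png'); x,y,w,h=b
    im=im[y:y+ (220 if n=='top' else 180), x:x+(260)]
    cv2.imwrite(f'pics/{n}0c.png',cv2.convertScaleAbs(cv2.resize(im,None,fx=3,fy=3,interpolation=2)[:600],alpha=1.6))
"
```

```text
scene red [(311.9, 194.2, 10.3, 243.0), (253.0, 177.0, 5.4, 42.5)]
scene gold [(290.3, 185.4, 9.4, 188.5)]
scene blue []
top red [(288.3, 340.1, 8.3, 177.0), (351.1, 327.3, 8.3, 182.5), (335.0, 208.3, 14.0, 536.0)]
top gold [(350.5, 235.2, 11.3, 341.5)]
top blue [(331.9, 261.5, 12.9, 294.5)]
```

```bash
python3 -c "
from h import *
c=np.load('pics/top0.npz')
for uv in [(100,200),(320,200),(320,50)]: print(uv,onz(c,uv,0).round(3))
"
```

```text
(100, 200) [0.637 0.442 0.   ]
(320, 200) [0.609 0.043 0.   ]
(320, 50) [0.909 0.021 0.   ]
```

View pics/top0c.png

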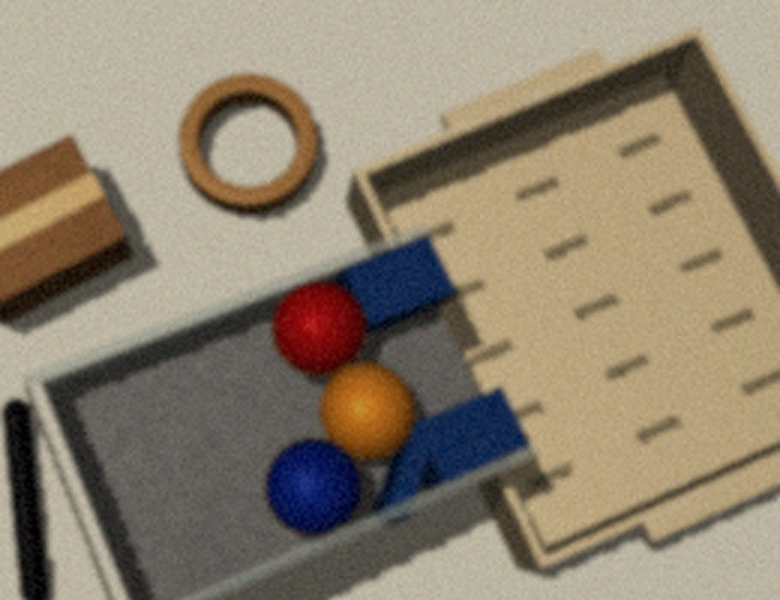

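View pics/scene0c.png

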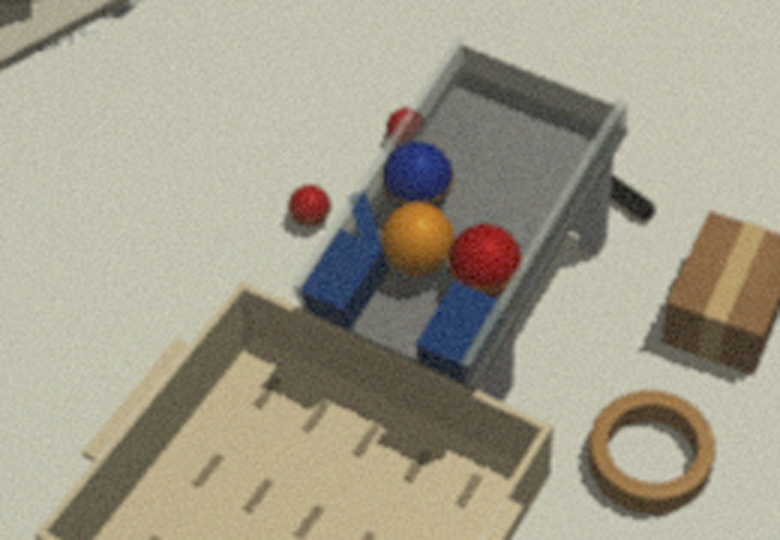

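```bash
python3 -c "
from h import *
s=np.load('pics/scene0.npz');t=np.load('pics/top0.npz')
P={}
for n,a,b in [('red',(336.7,209.3),(311.7,196)),('gold',(352.7,237),(289.7,189.3)),('blue',(334.7,262.3),(289.3,168.3)),('corner-y up',(241.7,227.3),(357.3,145)),('small1',(288.3,340.1),(285,152)),('small2',(351.1,327.3),(253,178))]:
    p,e=tri([ray(t,a),ray(s,b)]); P[n]=p; print(n,p.round(4),np.round(e,4))
r=onz(t,(336.7,209.3),.1128);print('red onz',r, 'diam from r=15.3:',2*15.3/412.4*(0.73-.113))
# wall -y rim
a=onz(t,(241.7,227.3),.145);b=onz(t,(375.7,177.3),.108)
c=onz(t,(230+155/3,300),.143);d=onz(t,(230+530/3,100+448/3),.108)
for u,v in((a,b),(c,d)):
  w=u-v;print(u.round(4),v.round(4),'yaw',np.degrees(np.arctan2(w[1],w[0])),np.hypot(*w[:2]))
# basket rim edges at z=.062
bk=[onz(t,(230+x/3,100+y/3),.062) for x,y in [(700,35),(362,172)]]
w=bk[1]-bk[0];print('basket',np.degrees(np.arctan2(w[1],w[0])),np.hypot(*w[:2]))
"
```

```text
red [0.569  0.023  0.1121] [0.0012 0.0012]
gold [0.5257 0.0026 0.1094] [0.0017 0.0017]
blue [0.4891 0.033  0.1177] [0.0014 0.0014]
corner-y up [0.5477 0.1649 0.139 ] [0.0022 0.0022]
small1 [0.3723 0.1136 0.0121] [0. 0.]
small2 [0.386  0.0083 0.0135] [0.0007 0.0007]
red onz [0.56815219 0.02206498 0.1128    ] diam from r=15.3: 0.04578128031037828
[0.5454 0.1621 0.145 ] [ 0.6155 -0.0431  0.108 ] yaw 108.84137441607038 0.21676819901744257
[0.4402 0.1106 0.143 ] [ 0.5005 -0.0781  0.108 ] yaw 107.73577753048296 0.19816180748387457
basket 108.74960209718067 0.2132216817790034
```

```bash
cat > plan.py <<'E'
from h import *
from scipy.spatial.transform import Rotation as Ro
yaw=np.radians(108.5); ux=np.array([np.cos(yaw),np.sin(yaw),0]); uy=np.array([-np.sin(yaw),np.cos(yaw),0])
red=np.array([.5686,.0226,.1125]); O=red-ux*.0194-uy*(-.036); O[2]=0
def st():
    o=get_obs(); R=Ro.from_quat(o['tool_rot']).as_matrix(); return o,R
def ch(p): d=np.asarray(p)-O; return np.array([d@ux,d@uy,p[2]])
E
python3 -c "
from plan import *
o,R=st();print(R.round(3)); 
for k in range(3): pass
a=np.degrees(np.arctan2(R[1,1],R[0,1]));print('toolY heading',a,'ux heading 108.5')
tgt=red-ux*.010; tgt[2]=.17
print('target',tgt,'shift tool',R.T@(tgt-o['eef_pos'])*1e3,'mm')
"
```

```text
[[-0.     0.226  0.974]
 [-0.002  0.974 -0.226]
 [-1.    -0.002 -0.   ]]
toolY heading 76.94443227702871 ux heading 108.5
target [0.57177305 0.01311676 0.17      ] shift tool [  37.35758984 -357.34768962  554.06852939] mm
```

Call:
arm_command([
  {"y": -0.0198, "z": 0.0308, "fingers": 0},
  {"y": -0.0198, "z": 0.0308, "fingers": 0},
  {"y": -0.0198, "z": 0.0308, "fingers": 0},
  {"y": -0.0198, "z": 0.0308, "fingers": 0},
  {"y": -0.0198, "z": 0.0308, "fingers": 0},
  {"y": -0.0198, "z": 0.0308, "fingers": 0},
  {"y": -0.0198, "z": 0.0308, "fingers": 0},
  {"y": -0.0198, "z": 0.0308, "fingers": 0},
  {"y": -0.0198, "z": 0.0308, "fingers": 0},
  {"y": -0.0198, "z": 0.0308, "fingers": 0},
  {"y": -0.0198, "z": 0.0308, "fingers": 0},
  {"y": -0.0198, "z": 0.0308, "fingers": 0},
  {"y": -0.0198, "z": 0.0308, "fingers": 0},
  {"y": -0.0198, "z": 0.0308, "fingers": 0},
  {"y": -0.0198, "z": 0.0308, "fingers": 0},
  {"fingers": 0},
])

```text
schema error: expected keys x, y, z, roll, fingers
```

```bash
cat > where.py <<'E'
from plan import *
import sys
off=float(sys.argv[1]) if len(sys.argv)>1 else -.010
z=float(sys.argv[2]) if len(sys.argv)>2 else .17
o,R=st();tgt=red+ux*off; tgt[2]=z
print('t',o['clock'],'joints',o['joint_pos'].round(3),'heading',np.degrees(np.arctan2(R[1,1],R[0,1])).round(2),'width',o['grip_width'])
print('tcp',o['eef_pos'].round(4),'chute',ch(o['eef_pos']).round(4),'F',o['ft_force'].round(2),'shift',(R.T@(tgt-o['eef_pos'])*1e3).round(1), 'ux in tool',(R.T@ux).round(3),'uy in tool',(R.T@uy).round(3))
E
python3 where.py
```

```text
t 0.1 joints [1.343 0.241 0.004 1.335 0.    1.571] heading 76.94 width 0.08588388681550492
tcp [0.1128 0.4865 0.2067] chute [0.6039 0.2491 0.2067] F [-0.08 -0.52  1.09] shift [  37.4 -357.3  554.1] ux in tool [-0.002  0.852 -0.523] uy in tool [ 0.001 -0.523 -0.852]
```

Call:
arm_command([
  {"x": 0, "y": -0.0198, "z": 0.0308, "roll": 0, "fingers": 0},
  {"x": 0, "y": -0.0198, "z": 0.0308, "roll": 0, "fingers": 0},
  {"x": 0, "y": -0.0198, "z": 0.0308, "roll": 0, "fingers": 0},
  {"x": 0, "y": -0.0198, "z": 0.0308, "roll": 0, "fingers": 0},
  {"x": 0, "y": -0.0198, "z": 0.0308, "roll": 0, "fingers": 0},
  {"x": 0, "y": -0.0198, "z": 0.0308, "roll": 0, "fingers": 0},
  {"x": 0, "y": -0.0198, "z": 0.0308, "roll": 0, "fingers": 0},
  {"x": 0, "y": -0.0198, "z": 0.0308, "roll": 0, "fingers": 0},
  {"x": 0, "y": -0.0198, "z": 0.0308, "roll": 0, "fingers": 0},
  {"x": 0, "y": -0.0198, "z": 0.0308, "roll": 0, "fingers": 0},
  {"x": 0, "y": -0.0198, "z": 0.0308, "roll": 0, "fingers": 0},
  {"x": 0, "y": -0.0198, "z": 0.0308, "roll": 0, "fingers": 0},
  {"x": 0, "y": -0.0198, "z": 0.0308, "roll": 0, "fingers": 0},
  {"x": 0, "y": -0.0198, "z": 0.0308, "roll": 0, "fingers": 0},
  {"x": 0, "y": 0, "z": 0, "roll": 0, "fingers": 0},
])

```text
clock: 1.35
eef_pos: [0.4833, 0.1033, 0.1999]
tool_rot: [0.074, 0.705, -0.08, 0.701]
ft_force: [-0.1, 1.0, -0.5]
grip_width: 0.0
```

```bash
python3 where.py
```

```text
t 1.35 joints [ 0.215  0.24  -0.016  1.323 -0.007  0.432] heading 77.55 width 1.6487625426881034e-05
tcp [0.4833 0.1033 0.1999] chute [0.123  0.0193 0.1999] F [-0.06  1.04 -0.48] shift [ 30.  -68.6 106. ] ux in tool [-0.006  0.858 -0.514] uy in tool [ 0.009 -0.514 -0.858]
```

Call:
arm_command([
  {"x": 0, "y": -0.023, "z": 0.0353, "roll": 0, "fingers": 0},
  {"x": 0, "y": -0.023, "z": 0.0353, "roll": 0, "fingers": 0},
  {"x": 0, "y": -0.0226, "z": 0.0354, "roll": 0, "fingers": 0},
  {"x": 0, "y": 0, "z": 0, "roll": -0.108, "fingers": 0},
  {"x": 0, "y": 0, "z": 0, "roll": -0.108, "fingers": 0},
  {"x": 0, "y": 0, "z": 0, "roll": -0.108, "fingers": 0},
  {"x": 0, "y": 0, "z": 0, "roll": -0.108, "fingers": 0},
  {"x": 0, "y": 0, "z": 0, "roll": -0.108, "fingers": 0},
  {"x": 0, "y": 0, "z": 0, "roll": 0, "fingers": 0},
])

```text
clock: 2.1
eef_pos: [0.5678, 0.0115, 0.191]
tool_rot: [-0.121, 0.705, 0.119, 0.688]
ft_force: [-0.4, 0.0, -0.3]
grip_width: 0.0001
```

```bash
python3 where.py; python3 -c "
from h import *
grab('scene','scene1');grab('wrist','wrist1')"
```

```text
t 2.1 joints [ 0.024  0.403  0.191  1.381 -0.007 -0.317] heading 109.57 width 0.00011230013814818804
tcp [0.5678 0.0115 0.191 ] chute [ 0.0092 -0.0317  0.191 ] F [-0.42  0.04 -0.32] shift [20.9  0.1  4.8] ux in tool [0.    1.    0.019] uy in tool [ 0.024  0.019 -1.   ]
```

```bash
python3 -c "
import cv2
im=cv2.imread('pics/scene1.png')[90:280,180:440];cv2.imwrite('pics/s1c.png',cv2.convertScaleAbs(cv2.resize(im,None,fx=3,fy=3,interpolation=2),alpha=1.6))
cv2.imwrite('pics/w1.png',cv2.convertScaleAbs(cv2.imread('pics/wrist1.png'),alpha=1.6))"
```

```text
(no output)
```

View pics/s1c.png

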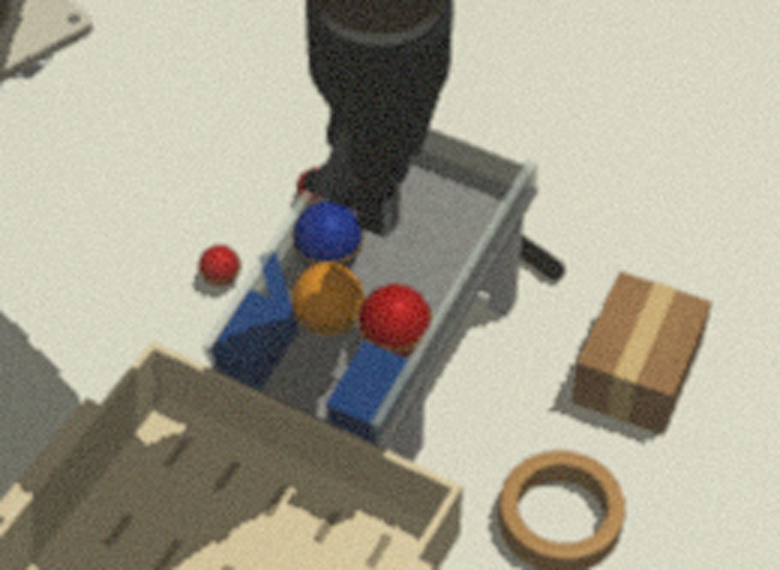

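View pics/w1.png

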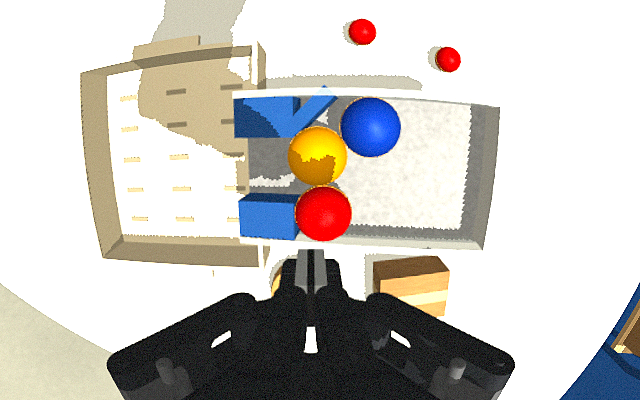

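Call:
arm_command([
  {"x": 0.008, "y": 0.001, "z": 0.0025, "roll": 0.015, "fingers": 0},
  {"x": 0.008, "y": 0.001, "z": 0.0025, "roll": 0, "fingers": 0},
  {"x": 0.008, "y": 0, "z": 0, "roll": 0, "fingers": 0},
  {"x": 0.008, "y": 0, "z": 0, "roll": 0, "fingers": 0},
  {"x": 0.006, "y": 0, "z": 0, "roll": 0, "fingers": 0},
  {"x": 0.004, "y": 0, "z": 0, "roll": 0, "fingers": 0},
  {"x": 0, "y": 0, "z": 0, "roll": 0, "fingers": 0},
])

```text
clock: 2.78
eef_pos: [0.5698, 0.0164, 0.1431]
tool_rot: [-0.112, 0.708, 0.11, 0.689]
ft_force: [0.4, -0.3, -0.2]
grip_width: -0.0001
```

```bash
python3 where.py -.008 .137; python3 -c "
from h import *
c=grab('scene','scene2');c2=grab('top','top2');print(proj(c,get_obs()['eef_pos']))
im=cv2.imread('pics/scene2.png')[90:280,180:440];cv2.imwrite('pics/s2c.png',cv2.convertScaleAbs(cv2.resize(im,None,fx=3,fy=3,interpolation=2),alpha=1.6))"; python3 where.py -.008 .137
```

```text
t 2.7833 joints [ 0.032  0.434  0.111  1.274 -0.006 -0.283] heading 108.05 width -5.9778700054734846e-05
tcp [0.5698 0.0164 0.1431] chute [ 0.0131 -0.0352  0.1431] F [ 0.43 -0.3  -0.16] shift [ 6.1 -1.7  1. ] ux in tool [ 0.001  1.    -0.008] uy in tool [ 0.027 -0.008 -1.   ]
[[308.77705816 188.03915731]]
t 2.8833 joints [ 0.032  0.433  0.113  1.275 -0.006 -0.283] heading 108.05 width 8.261057332104084e-05
tcp [0.5704 0.0163 0.1442] chute [ 0.0129 -0.0358  0.1442] F [-0.05  0.24  0.59] shift [ 7.2 -1.5  0.4] ux in tool [ 0.001  1.    -0.008] uy in tool [ 0.025 -0.008 -1.   ]
```

View pics/s2c.png

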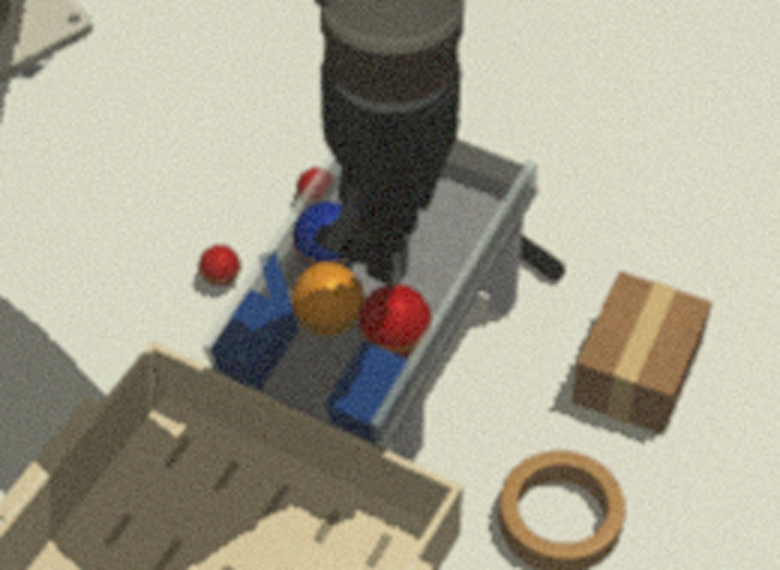

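Call:
arm_command([
  {"x": 0.002, "y": -0.001, "z": 0.0005, "roll": 0, "fingers": 0},
  {"x": 0.001, "y": 0, "z": 0, "roll": 0, "fingers": 0},
])

```text
clock: 3.05
eef_pos: [0.572, 0.0154, 0.142]
tool_rot: [-0.112, 0.706, 0.11, 0.69]
ft_force: [-0.7, -0.9, 0.1]
grip_width: -0.0003
```

Call:
arm_command([
  {"x": 0.001, "y": 0, "z": 0, "roll": 0, "fingers": 0},
])

```text
clock: 3.13
eef_pos: [0.5724, 0.0153, 0.1414]
tool_rot: [-0.112, 0.706, 0.109, 0.691]
ft_force: [-0.3, 0.1, 0.6]
grip_width: 0.0002
```

Call:
arm_command([
  {"x": 0.001, "y": 0, "z": 0, "roll": 0, "fingers": 0},
])

```text
clock: 3.22
eef_pos: [0.5726, 0.0152, 0.1406]
tool_rot: [-0.112, 0.706, 0.109, 0.691]
ft_force: [-0.5, 0.2, 0.3]
grip_width: -0.0002
```

Call:
arm_command([
  {"x": 0.001, "y": 0, "z": 0, "roll": 0, "fingers": 0},
])

```text
clock: 3.3
eef_pos: [0.5728, 0.0152, 0.1399]
tool_rot: [-0.112, 0.706, 0.109, 0.691]
ft_force: [0.0, -0.1, 0.1]
grip_width: 0.0003
```

Call:
arm_command([
  {"x": 0.001, "y": 0, "z": -0.001, "roll": 0, "fingers": 0},
])

```text
clock: 3.38
eef_pos: [0.5721, 0.0149, 0.139]
tool_rot: [-0.112, 0.705, 0.109, 0.691]
ft_force: [0.1, -0.5, 0.7]
grip_width: -0.0001
```

Call:
arm_command([
  {"x": 0.001, "y": 0, "z": -0.001, "roll": 0, "fingers": 0},
])

```text
clock: 3.47
eef_pos: [0.5711, 0.0145, 0.138]
tool_rot: [-0.112, 0.705, 0.109, 0.691]
ft_force: [-0.8, -0.9, 0.1]
grip_width: 0.0001
```

Call:
arm_command([
  {"x": 0.001, "y": 0, "z": 0, "roll": 0, "fingers": 0},
])

```text
clock: 3.55
eef_pos: [0.571, 0.0145, 0.137]
tool_rot: [-0.112, 0.705, 0.109, 0.691]
ft_force: [0.7, -0.4, 0.6]
grip_width: 0.0001
```

Call:
arm_command([
  {"x": 0.001, "y": 0, "z": 0, "roll": 0, "fingers": 0},
])

```text
clock: 3.63
eef_pos: [0.5709, 0.0144, 0.136]
tool_rot: [-0.112, 0.705, 0.109, 0.691]
ft_force: [0.5, -0.9, -0.1]
grip_width: 0.0001
```

Call:
arm_command([
  {"x": 0.0007, "y": 0, "z": 0, "roll": 0, "fingers": 0},
])

```text
clock: 3.72
eef_pos: [0.5707, 0.0144, 0.1351]
tool_rot: [-0.112, 0.705, 0.109, 0.691]
ft_force: [0.1, 0.0, -0.2]
grip_width: -0.0002
```

Call:
arm_command([
  {"x": 0.0007, "y": 0, "z": 0, "roll": 0, "fingers": 0},
])

```text
clock: 3.8
eef_pos: [0.5707, 0.0144, 0.1343]
tool_rot: [-0.112, 0.705, 0.109, 0.691]
ft_force: [0.5, 0.3, 0.9]
grip_width: -0.0002
```

Call:
arm_command([
  {"x": 0, "y": 0, "z": 0, "roll": 0, "fingers": 0},
])

```text
clock: 3.88
eef_pos: [0.5706, 0.0144, 0.1341]
tool_rot: [-0.112, 0.705, 0.109, 0.691]
ft_force: [0.4, -0.7, -0.1]
grip_width: 0.0003
```

```bash
python3 -c "
from h import *
c=grab('scene','scene3');w=grab('wrist','wrist3');print(proj(c,get_obs()['eef_pos']))
im=cv2.imread('pics/scene3.png')[150:230,260:360];cv2.imwrite('pics/s3c.png',cv2.convertScaleAbs(cv2.resize(im,None,fx=7,fy=7,interpolation=2),alpha=2.2))
im=cv2.imread('pics/wrist3.png')[140:290,220:420];cv2.imwrite('pics/w3c.png',cv2.convertScaleAbs(cv2.resize(im,None,fx=4,fy=4,interpolation=2),alpha=1.6))"; python3 where.py -.008 .137
```

```text
[[308.16895398 191.86921846]]
t 3.9833 joints [ 0.029  0.436  0.09   1.244 -0.007 -0.285] heading 108.01 width -0.0002175512610976493
tcp [0.5707 0.0145 0.1343] chute [ 0.011  -0.0354  0.1343] F [ 0.01 -0.38 -0.5 ] shift [-2.8  0.4  0.6] ux in tool [-0.001  1.    -0.008] uy in tool [ 0.02  -0.008 -1.   ]
```

View pics/s3c.png

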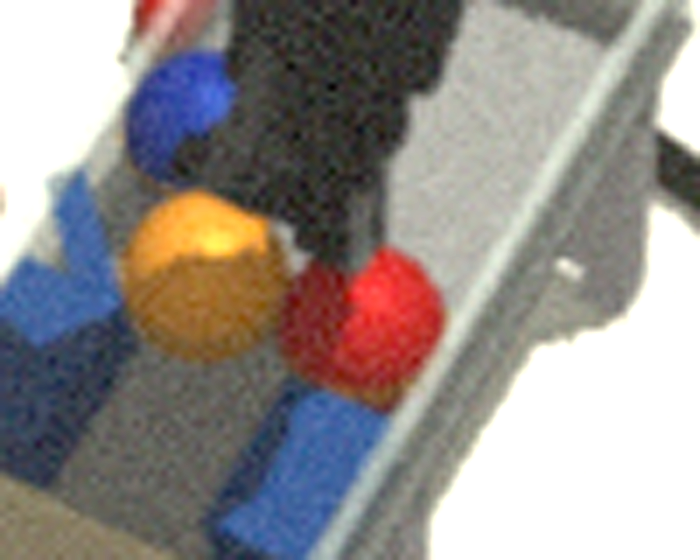

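View pics/w3c.png

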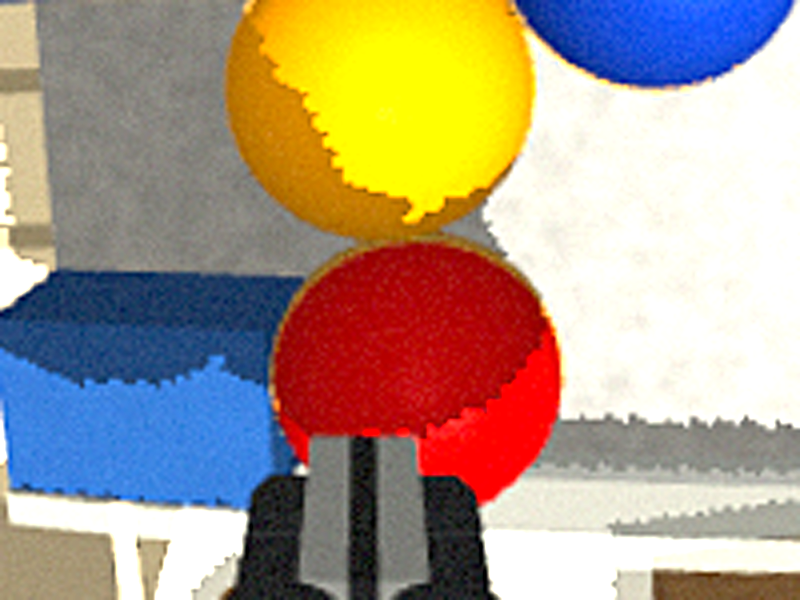

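Call:
arm_command([
  {"x": -0.01, "y": 0, "z": 0, "roll": 0, "fingers": 0},
  {"x": -0.01, "y": 0, "z": 0, "roll": 0, "fingers": 0},
  {"x": -0.005, "y": 0, "z": 0, "roll": 0.12, "fingers": 0},
  {"x": 0, "y": 0, "z": 0, "roll": 0.12, "fingers": 0},
  {"x": 0, "y": 0, "z": 0, "roll": 0.12, "fingers": 0},
  {"x": 0, "y": 0, "z": 0, "roll": 0.12, "fingers": 0},
  {"x": 0, "y": 0, "z": 0, "roll": 0.12, "fingers": 0},
  {"x": 0, "y": 0, "z": 0, "roll": 0.12, "fingers": 0},
  {"x": 0, "y": 0, "z": 0, "roll": 0.12, "fingers": 0},
  {"x": 0, "y": 0, "z": 0, "roll": 0.12, "fingers": 0},
  {"x": 0, "y": 0, "z": 0, "roll": 0.12, "fingers": 0},
  {"x": 0, "y": 0, "z": 0, "roll": 0.12, "fingers": 0},
  {"x": 0, "y": 0, "z": 0, "roll": 0.12, "fingers": 0},
  {"x": 0, "y": 0, "z": 0, "roll": 0.12, "fingers": 0},
  {"x": 0, "y": 0, "z": 0, "roll": 0.12, "fingers": 0},
  {"x": 0, "y": 0, "z": 0, "roll": 0, "fingers": 0},
])

```text
clock: 5.32
eef_pos: [0.5784, 0.0151, 0.1814]
tool_rot: [0.43, 0.558, -0.432, 0.563]
ft_force: [-0.6, -0.2, 0.1]
grip_width: -0.0
```

```bash
python3 where.py -.006 .139;  python3 -c "
from h import *
w=grab('wrist','wrist4');im=cv2.imread('pics/wrist4.png')[100:300,170:470];cv2.imwrite('pics/w4c.png',cv2.convertScaleAbs(cv2.resize(im,None,fx=2.6,fy=2.6,interpolation=2),alpha=1.4))"
```

```text
t 5.3167 joints [ 0.03   0.406  0.17   1.331 -0.007  1.34 ] heading 14.91 width -8.085269185728735e-06
tcp [0.5784 0.0151 0.1814] chute [ 0.0091 -0.0429  0.1814] F [-0.55 -0.23  0.08] shift [42.3 -7.3 -4.1] ux in tool [-0.007 -0.063 -0.998] uy in tool [-0.001 -0.998  0.063]
```

View pics/w4c.png

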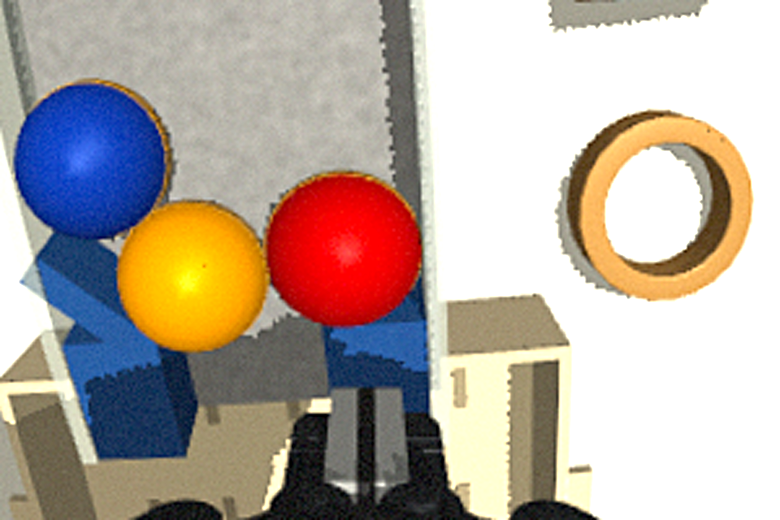

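```bash
cat >> h.py <<'E'
def wray(c,uv):
    K=np.array(c['intrinsics']);R=cv2.Rodrigues(np.array(c['rvec'],float))[0];t=np.array(c['tvec'],float).ravel()
    a=(np.array(uv)-K[:2,2])/K[0,0];r=np.hypot(*a);d=np.array([*(np.sin(r)*a/r),np.cos(r)]);return -R.T@t,R.T@d
E
python3 -c "
from plan import *
from h import *
w=np.load('pics/wrist4.npz')
for n,uv,z in [('red',(343,248),.1128),('gold',(193,276),.1115),('blue',(92,162),.118)]:
    o,d=wray(w,(170+uv[0]/2.6,100+uv[1]/2.6));p=o+d*(z-o[2])/d[2];print(n,p.round(4),ch(p).round(4))
"
```

```text
red [0.57   0.0235 0.1128] [ 0.0199 -0.0376  0.1128]
gold [0.5266 0.0022 0.1115] [0.0134 0.0102 0.1115]
blue [0.4898 0.032  0.118 ] [0.0533 0.0358 0.118 ]
```

Call:
arm_command([
  {"x": 0.009, "y": -0.003, "z": -0.0015, "roll": -0.03, "fingers": 0},
  {"x": 0.009, "y": -0.003, "z": -0.0015, "roll": -0.03, "fingers": 0},
  {"x": 0.009, "y": 0, "z": 0, "roll": 0, "fingers": 0},
  {"x": 0.007, "y": 0, "z": 0, "roll": 0, "fingers": 0},
  {"x": 0.003, "y": 0, "z": 0, "roll": 0, "fingers": 0},
  {"x": 0, "y": 0, "z": 0, "roll": 0, "fingers": 0},
])

```text
clock: 5.87
eef_pos: [0.5746, 0.0161, 0.1468]
tool_rot: [0.409, 0.573, -0.408, 0.582]
ft_force: [0.5, -1.4, 0.4]
grip_width: -0.0002
```

```bash
python3 where.py -.007 .137
```

```text
t 5.8667 joints [ 0.032  0.41   0.085  1.235 -0.007  1.263] heading 19.45 width -0.0001557769836154584
tcp [0.5746 0.0161 0.1468] chute [ 0.0113 -0.0396  0.1468] F [ 0.47 -1.38  0.38] shift [ 9.8 -3.7 -1.2] ux in tool [-0.009  0.016 -1.   ] uy in tool [-0.008 -1.    -0.016]
```

Call:
arm_command([
  {"x": 0.003, "y": -0.0017, "z": -0.0006, "roll": 0, "fingers": 0},
  {"x": 0.003, "y": -0.0017, "z": -0.0006, "roll": 0, "fingers": 0},
  {"x": 0.001, "y": 0, "z": 0, "roll": 0, "fingers": 0},
  {"x": 0.001, "y": 0, "z": 0, "roll": 0, "fingers": 0},
])

```text
clock: 6.2
eef_pos: [0.5714, 0.016, 0.1386]
tool_rot: [0.409, 0.573, -0.408, 0.582]
ft_force: [-0.2, 0.6, -0.3]
grip_width: 0.0001
```

Call:
arm_command([
  {"x": 0.001, "y": 0, "z": 0, "roll": 0, "fingers": 0},
])

```text
clock: 6.28
eef_pos: [0.5715, 0.016, 0.1376]
tool_rot: [0.409, 0.573, -0.408, 0.582]
ft_force: [-0.4, 0.4, 1.1]
grip_width: -0.0002
```

Call:
arm_command([
  {"x": 0.001, "y": 0, "z": 0, "roll": 0, "fingers": 0},
])

```text
clock: 6.37
eef_pos: [0.5716, 0.0159, 0.1367]
tool_rot: [0.409, 0.573, -0.408, 0.582]
ft_force: [0.1, -0.2, 0.8]
grip_width: -0.0001
```

Call:
arm_command([
  {"x": 0.0007, "y": 0, "z": 0, "roll": 0, "fingers": 0},
])

```text
clock: 6.45
eef_pos: [0.5717, 0.0159, 0.136]
tool_rot: [0.409, 0.573, -0.408, 0.582]
ft_force: [-0.1, 0.1, -0.3]
grip_width: 0.0001
```

```bash
python3 where.py -.007 .137
```

```text
t 6.45 joints [ 0.032  0.411  0.056  1.204 -0.007  1.262] heading 19.48 width 0.00011260340465049843
tcp [0.5717 0.0159 0.136 ] chute [ 0.0121 -0.0368  0.136 ] F [-0.07  0.11 -0.34] shift [-1.  -0.8 -0.3] ux in tool [-0.01   0.017 -1.   ] uy in tool [-0.01  -1.    -0.017]
```

Call:
arm_command([
  {"x": 0.0005, "y": 0, "z": 0, "roll": 0, "fingers": 0},
])

```text
clock: 6.53
eef_pos: [0.5718, 0.016, 0.1355]
tool_rot: [0.409, 0.573, -0.407, 0.582]
ft_force: [-0.7, 0.0, 0.5]
grip_width: -0.0002
```

Call:
arm_command([
  {"x": 0.0005, "y": 0, "z": 0, "roll": 0, "fingers": 0},
])

```text
clock: 6.62
eef_pos: [0.5719, 0.016, 0.135]
tool_rot: [0.409, 0.572, -0.407, 0.582]
ft_force: [1.0, 0.4, -0.1]
grip_width: -0.0004
```

Call:
arm_command([
  {"x": 0.0005, "y": 0, "z": 0, "roll": 0, "fingers": 0},
])

```text
clock: 6.7
eef_pos: [0.572, 0.0159, 0.1345]
tool_rot: [0.409, 0.572, -0.407, 0.582]
ft_force: [-0.4, -0.8, 0.7]
grip_width: -0.0001
```

Call:
arm_command([
  {"x": 0.0005, "y": 0, "z": 0, "roll": 0, "fingers": 0},
])

```text
clock: 6.78
eef_pos: [0.5721, 0.0159, 0.1341]
tool_rot: [0.409, 0.572, -0.407, 0.582]
ft_force: [0.1, -0.3, 0.4]
grip_width: -0.0004
```

```bash
python3 -c "
from h import *
w=grab('wrist','wrist5');im=cv2.imread('pics/wrist5.png')[150:290,220:420];cv2.imwrite('pics/w5c.png',cv2.convertScaleAbs(cv2.resize(im,None,fx=4,fy=4,interpolation=2),alpha=1.4))
c=grab('scene','scene5');im=cv2.imread('pics/scene5.png')[150:230,260:360];cv2.imwrite('pics/s5c.png',cv2.convertScaleAbs(cv2.resize(im,None,fx=7,fy=7,interpolation=2),alpha=2.2))
"
```

```text
(no output)
```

View pics/w5c.png

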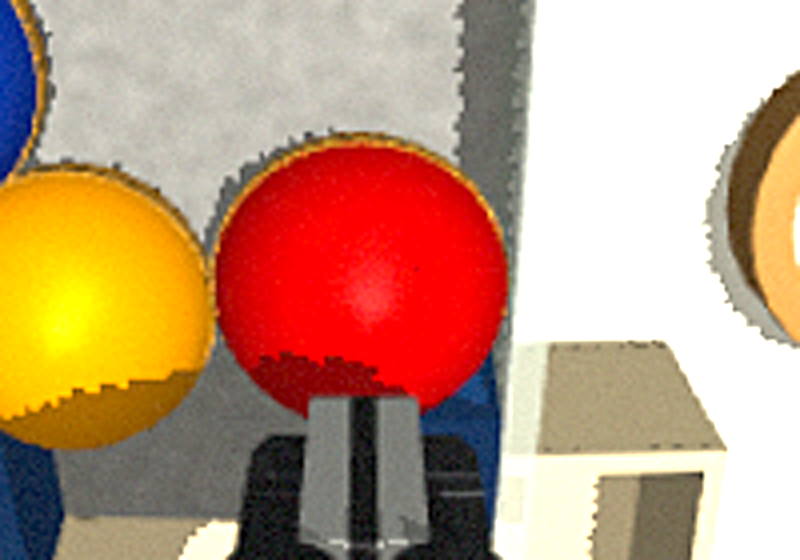

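View pics/s5c.png

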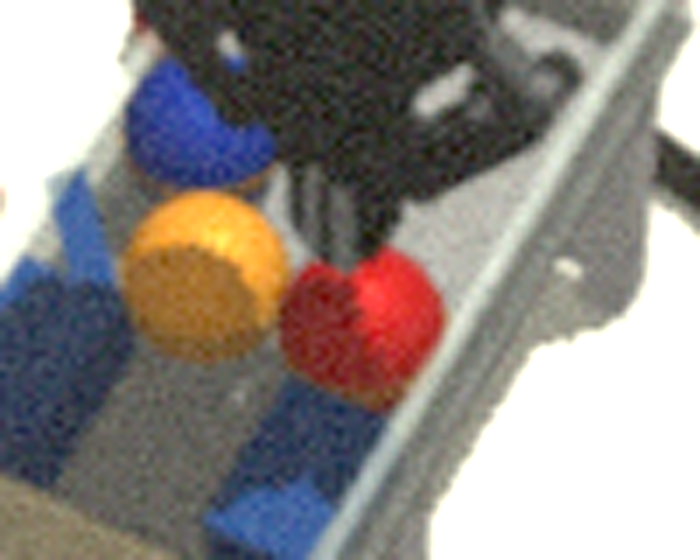

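```bash
python3 -c "
from plan import *
w=np.load('pics/wrist5.npz')
K=w['intrinsics'];R=cv2.Rodrigues(w['rvec'])[0];t=w['tvec'].ravel()
def wp(p):
    q=R@p+t;th=np.arctan2(np.hypot(q[0],q[1]),q[2]);u=q[:2]/np.hypot(q[0],q[1])*th*K[0,0]+K[:2,2];return ((u-[220,150])*4).round(0)
o,Rt=st();tcp=o['eef_pos'];print(-R.T@t,tcp,o['ft_force'])
print('tcp',wp(tcp))
for dy in(-.011,0,.011):
  for dz in(-.011,.011): print(dy,dz,wp(tcp+Rt@[0,dy,dz]))
print('ball c',wp(red),'top',wp(red+[0,0,.024]))
s=np.load('pics/scene5.npz');print((proj(s,tcp)-[260,150])*7,(proj(s,red+[0,0,.024])-[260,150])*7)
print(ch(-R.T@t),R[2])
"
```

```text
[0.54437629 0.09106994 0.30036715] [0.57192019 0.01593942 0.13395137] [-0.32318613  0.84288236  0.2741287 ]
tcp [357. 378.]
-0.011 -0.011 [281. 310.]
-0.011 0.011 [284. 443.]
0 -0.011 [356. 310.]
0 0.011 [357. 443.]
0.011 -0.011 [432. 310.]
0.011 0.011 [429. 443.]
ball c [350. 280.] top [350. 340.]
[[344.31082991 293.64752522]] [[354.55587724 267.99858646]]
[ 0.09201796 -0.03475391  0.30036715] [ 0.11378878 -0.2932953  -0.94922599]
```

Call:
arm_command([
  {"x": 0.0006, "y": 0, "z": 0, "roll": 0, "fingers": 0},
])

```text
clock: 6.97
eef_pos: [0.5721, 0.0159, 0.1335]
tool_rot: [0.409, 0.572, -0.407, 0.582]
ft_force: [0.0, -0.2, 0.7]
grip_width: -0.0002
```

Call:
arm_command([
  {"x": 0.0006, "y": 0, "z": 0, "roll": 0, "fingers": 0},
])

```text
clock: 7.05
eef_pos: [0.5721, 0.0159, 0.1328]
tool_rot: [0.409, 0.572, -0.407, 0.582]
ft_force: [-0.3, 0.0, -0.1]
grip_width: 0.0001
```

Call:
arm_command([
  {"x": 0.0006, "y": 0, "z": 0, "roll": 0, "fingers": 0},
])

```text
clock: 7.13
eef_pos: [0.5722, 0.0159, 0.1323]
tool_rot: [0.409, 0.572, -0.407, 0.582]
ft_force: [0.7, 0.7, 0.1]
grip_width: 0.0
```

Call:
arm_command([
  {"x": 0.0006, "y": 0, "z": 0, "roll": 0, "fingers": 0},
])

```text
clock: 7.22
eef_pos: [0.5721, 0.0159, 0.1316]
tool_rot: [0.409, 0.572, -0.407, 0.582]
ft_force: [-0.3, 0.5, -0.9]
grip_width: 0.0002
```

```bash
python3 -c "
from h import *
w=grab('wrist','wrist6');im=cv2.imread('pics/wrist6.png')[150:290,220:420];cv2.imwrite('pics/w6c.png',cv2.convertScaleAbs(cv2.resize(im,None,fx=4,fy=4,interpolation=2),alpha=1.4))
"; python3 where.py
```

```text
t 7.2667 joints [ 0.032  0.414  0.049  1.193 -0.007  1.262] heading 19.49 width -0.0002053452498878991
tcp [0.5721 0.0159 0.1314] chute [ 0.012  -0.0372  0.1314] F [ 0.02 -0.02 -0.43] shift [-38.6  -0.8   2.9] ux in tool [-0.01   0.017 -1.   ] uy in tool [-0.01  -1.    -0.017]
```

View pics/w6c.png

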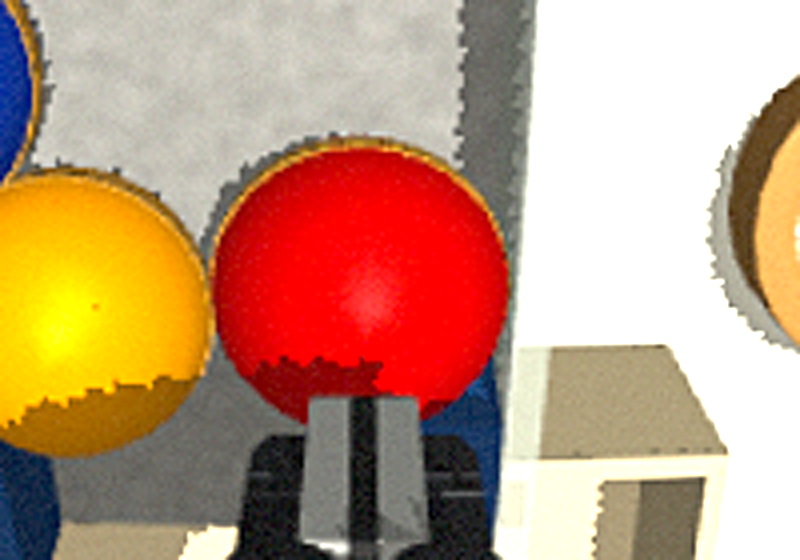

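Call:
arm_command([
  {"x": 0.0005, "y": -0.0005, "z": -0.003, "roll": 0, "fingers": 0},
  {"x": 0.0008, "y": 0, "z": 0, "roll": 0, "fingers": 0},
])

```text
clock: 7.43
eef_pos: [0.5706, 0.0187, 0.13]
tool_rot: [0.409, 0.572, -0.407, 0.582]
ft_force: [-0.6, 0.1, -1.0]
grip_width: 0.0
```

Call:
arm_command([
  {"x": 0.001, "y": 0, "z": 0, "roll": 0, "fingers": 0},
])

```text
clock: 7.52
eef_pos: [0.5705, 0.0188, 0.129]
tool_rot: [0.409, 0.572, -0.407, 0.582]
ft_force: [0.3, 0.9, -0.0]
grip_width: 0.0001
```

Call:
arm_command([
  {"x": 0.001, "y": 0, "z": 0, "roll": 0, "fingers": 0},
])

```text
clock: 7.6
eef_pos: [0.5705, 0.0189, 0.1279]
tool_rot: [0.409, 0.572, -0.407, 0.582]
ft_force: [-0.4, 0.2, 0.2]
grip_width: -0.0001
```

```bash
cat > look.py <<'E'
from h import *
import sys
t=sys.argv[1]
w=grab('wrist','wrist'+t);a=cv2.imread(f'pics/wrist{t}.png')[150:290,220:420]
c=grab('scene','scene'+t);b=cv2.imread(f'pics/scene{t}.png')[150:220,260:360]
im=np.vstack([cv2.resize(a,(400,280),interpolation=2),cv2.resize(b,(400,280),interpolation=2)*1])
cv2.imwrite(f'pics/l{t}.png',cv2.convertScaleAbs(im,alpha=1.6))
E
python3 look.py 7; python3 where.py
```

```text
t 7.7 joints [ 0.037  0.414  0.038  1.183 -0.007  1.268] heading 19.48 width 3.113552884295918e-05
tcp [0.5704 0.0189 0.1277] chute [ 0.0153 -0.0365  0.1277] F [-0.4  -0.02  0.55] shift [-42.2  -0.2   6.3] ux in tool [-0.01   0.017 -1.   ] uy in tool [-0.01  -1.    -0.017]
```

View pics/l7.png

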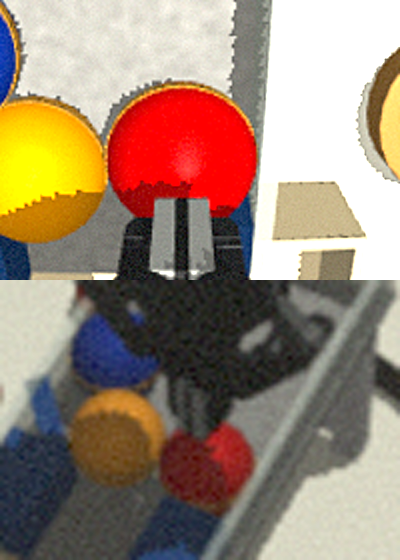

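Call:
arm_command([
  {"x": 0.001, "y": 0, "z": 0, "roll": 0, "fingers": 0},
])

```text
clock: 7.78
eef_pos: [0.5706, 0.0188, 0.1269]
tool_rot: [0.409, 0.572, -0.407, 0.582]
ft_force: [-0.3, -0.2, -0.2]
grip_width: -0.0
```

Call:
arm_command([
  {"x": 0.001, "y": 0, "z": 0, "roll": 0, "fingers": 0},
])

```text
clock: 7.87
eef_pos: [0.5706, 0.0189, 0.1258]
tool_rot: [0.409, 0.572, -0.407, 0.582]
ft_force: [-0.0, 0.2, -0.2]
grip_width: -0.0002
```

Call:
arm_command([
  {"x": 0.001, "y": 0, "z": 0, "roll": 0, "fingers": 0},
])

```text
clock: 7.95
eef_pos: [0.5707, 0.0188, 0.1247]
tool_rot: [0.409, 0.572, -0.407, 0.582]
ft_force: [0.3, -0.1, 0.3]
grip_width: -0.0001
```

Call:
arm_command([
  {"x": 0.0007, "y": 0, "z": 0, "roll": 0, "fingers": 0},
])

```text
clock: 8.03
eef_pos: [0.5706, 0.0188, 0.1239]
tool_rot: [0.409, 0.572, -0.407, 0.582]
ft_force: [0.6, -0.2, 0.0]
grip_width: -0.0002
```

Call:
arm_command([
  {"x": 0.0007, "y": 0, "z": 0, "roll": 0, "fingers": 0},
])

```text
clock: 8.12
eef_pos: [0.5707, 0.0187, 0.1231]
tool_rot: [0.409, 0.572, -0.407, 0.582]
ft_force: [0.3, 0.3, 0.5]
grip_width: -0.0002
```

```bash
python3 look.py 8; python3 where.py
```

```text
t 8.2167 joints [ 0.037  0.417  0.031  1.172 -0.007  1.268] heading 19.47 width -0.00012266875611215936
tcp [0.5705 0.0187 0.123 ] chute [ 0.0151 -0.0366  0.123 ] F [ 0.32 -0.26  0.58] shift [-47.   -0.2   6.2] ux in tool [-0.01   0.017 -1.   ] uy in tool [-0.01  -1.    -0.017]
```

View pics/l8.png

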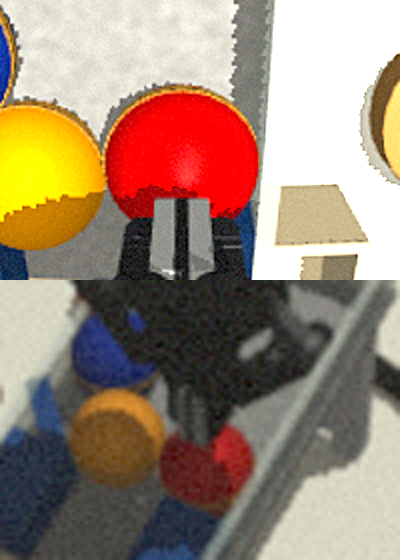

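Call:
arm_command([
  {"x": 0.0006, "y": 0, "z": 0, "roll": 0, "fingers": 0},
])

```text
clock: 8.3
eef_pos: [0.5706, 0.0187, 0.1225]
tool_rot: [0.409, 0.572, -0.407, 0.582]
ft_force: [0.4, -0.9, 0.6]
grip_width: -0.0
```

Call:
arm_command([
  {"x": 0.0006, "y": 0, "z": 0, "roll": 0, "fingers": 0},
])

```text
clock: 8.38
eef_pos: [0.5706, 0.0187, 0.1218]
tool_rot: [0.409, 0.572, -0.407, 0.582]
ft_force: [-0.0, 0.3, -0.1]
grip_width: 0.0001
```

Call:
arm_command([
  {"x": 0.0006, "y": 0, "z": 0, "roll": 0, "fingers": 0},
])

```text
clock: 8.47
eef_pos: [0.5707, 0.0187, 0.1212]
tool_rot: [0.409, 0.572, -0.407, 0.582]
ft_force: [0.1, -0.4, -0.5]
grip_width: -0.0
```

Call:
arm_command([
  {"x": 0.0006, "y": 0, "z": 0, "roll": 0, "fingers": 0},
])

```text
clock: 8.55
eef_pos: [0.5707, 0.0187, 0.1206]
tool_rot: [0.409, 0.572, -0.407, 0.582]
ft_force: [0.1, -0.2, 1.0]
grip_width: 0.0002
```

Call:
arm_command([
  {"x": 0.0006, "y": 0, "z": 0, "roll": 0, "fingers": 0},
])

```text
clock: 8.63
eef_pos: [0.5708, 0.0187, 0.12]
tool_rot: [0.409, 0.572, -0.407, 0.582]
ft_force: [0.4, 0.3, -0.5]
grip_width: 0.0002
```

Call:
arm_command([
  {"x": 0.0006, "y": 0, "z": 0, "roll": 0, "fingers": 0},
])

```text
clock: 8.72
eef_pos: [0.5708, 0.0187, 0.1193]
tool_rot: [0.409, 0.572, -0.407, 0.582]
ft_force: [-0.6, 0.1, 1.1]
grip_width: -0.0002
```

Call:
arm_command([
  {"x": 0.0005, "y": 0, "z": 0, "roll": 0, "fingers": 0},
])

```text
clock: 8.8
eef_pos: [0.5708, 0.0187, 0.1187]
tool_rot: [0.409, 0.572, -0.407, 0.582]
ft_force: [-0.2, -0.1, 0.6]
grip_width: 0.0002
```

```bash
python3 look.py 9; python3 where.py
```

```text
t 8.9 joints [ 0.037  0.421  0.024  1.162 -0.007  1.267] heading 19.47 width -0.0001634180169359083
tcp [0.5707 0.0187 0.1187] chute [ 0.015  -0.0368  0.1187] F [-0.62  1.03  0.18] shift [-51.3  -0.3   6.1] ux in tool [-0.01   0.017 -1.   ] uy in tool [-0.01  -1.    -0.017]
```

View pics/l9.png

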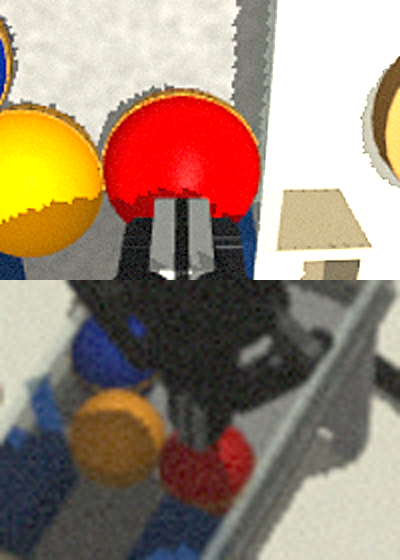

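```bash
python3 -c "
from plan import *
w=np.load('pics/wrist9.npz');s=np.load('pics/scene9.npz');t=st()[0]['eef_pos']
ow,dw=wray(w,(310.5,249));os_,ds=ray(s,(260+197/4,150+(448-280)/4))
for z in (.120,.125,.13,.135,.14,.145):
  a=ow+dw*(z-ow[2])/dw[2];b=os_+ds*(z-os_[2])/ds[2];print(z,'front edge',ch(a)[:2].round(4),'back edge',ch(b)[:2].round(4))
im=cv2.imread('pics/scene9.png')[150:220,270:350];cv2.imwrite('pics/s9.png',cv2.convertScaleAbs(cv2.resize(im,None,fx=8,fy=8,interpolation=2),alpha=2.5))
"
```

```text
0.12 front edge [ 0.0128 -0.0375] back edge [ 0.0213 -0.0316]
0.125 front edge [ 0.0153 -0.0374] back edge [ 0.018  -0.0336]
0.13 front edge [ 0.0178 -0.0373] back edge [ 0.0146 -0.0356]
0.135 front edge [ 0.0203 -0.0372] back edge [ 0.0113 -0.0376]
0.14 front edge [ 0.0228 -0.0371] back edge [ 0.0079 -0.0396]
0.145 front edge [ 0.0253 -0.0371] back edge [ 0.0046 -0.0417]
```

View pics/s9.png

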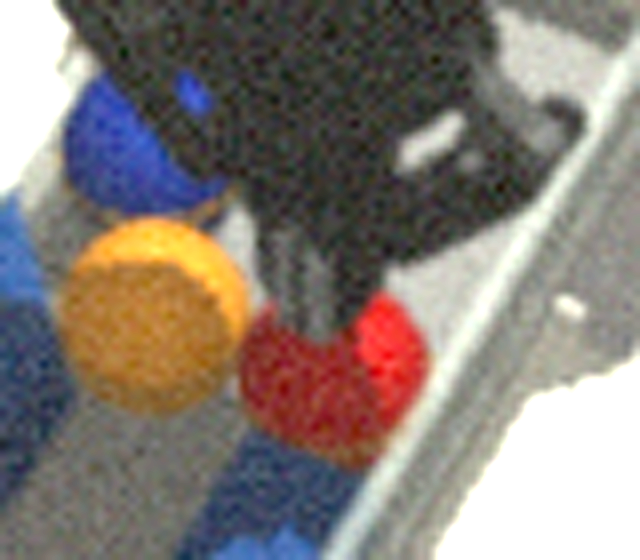

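Call:
arm_command([
  {"x": 0.001, "y": 0, "z": 0.0015, "roll": 0, "fingers": 0},
  {"x": 0.001, "y": 0, "z": 0.0012, "roll": 0, "fingers": 0},
])

```text
clock: 9.07
eef_pos: [0.5718, 0.0162, 0.1168]
tool_rot: [0.409, 0.572, -0.407, 0.583]
ft_force: [-0.2, -0.7, -0.6]
grip_width: -0.0002
```

Call:
arm_command([
  {"x": 0.001, "y": 0, "z": 0, "roll": 0, "fingers": 0},
])

```text
clock: 9.15
eef_pos: [0.5719, 0.0159, 0.1157]
tool_rot: [0.409, 0.572, -0.407, 0.583]
ft_force: [1.0, -0.7, 1.3]
grip_width: 0.0003
```

Call:
arm_command([
  {"x": 0.001, "y": 0, "z": 0, "roll": 0, "fingers": 0},
])

```text
clock: 9.23
eef_pos: [0.572, 0.0158, 0.1146]
tool_rot: [0.409, 0.572, -0.407, 0.583]
ft_force: [-0.4, -0.6, 0.4]
grip_width: 0.0002
```

Call:
arm_command([
  {"x": 0.0007, "y": 0, "z": 0, "roll": 0, "fingers": 0},
])

```text
clock: 9.32
eef_pos: [0.572, 0.0158, 0.1137]
tool_rot: [0.409, 0.572, -0.407, 0.582]
ft_force: [0.6, 0.9, 1.0]
grip_width: -0.0001
```

Call:
arm_command([
  {"x": 0.0006, "y": 0, "z": 0, "roll": 0, "fingers": 0},
])

```text
clock: 9.4
eef_pos: [0.5719, 0.0157, 0.113]
tool_rot: [0.409, 0.572, -0.407, 0.582]
ft_force: [-0.1, -0.4, 1.2]
grip_width: -0.0001
```

Call:
arm_command([
  {"x": 0.0005, "y": 0, "z": 0, "roll": 0, "fingers": 0},
])

```text
clock: 9.48
eef_pos: [0.5722, 0.0157, 0.1127]
tool_rot: [0.409, 0.572, -0.407, 0.583]
ft_force: [-0.2, 0.2, 3.9]
grip_width: 0.0001
```

Call:
arm_command([
  {"x": 0.0005, "y": 0, "z": 0, "roll": 0, "fingers": 0},
])

```text
clock: 9.57
eef_pos: [0.5725, 0.0158, 0.1128]
tool_rot: [0.41, 0.572, -0.407, 0.583]
ft_force: [-0.8, 0.0, 3.6]
grip_width: -0.0002
```

Call:
arm_command([
  {"x": 0.0004, "y": 0, "z": -0.0015, "roll": 0, "fingers": 0},
])

```text
clock: 9.65
eef_pos: [0.5723, 0.0169, 0.1128]
tool_rot: [0.41, 0.571, -0.407, 0.583]
ft_force: [-1.8, -1.3, 4.4]
grip_width: -0.0
```

Call:
arm_command([
  {"x": 0.0004, "y": 0, "z": -0.0015, "roll": 0, "fingers": 0},
])

```text
clock: 9.73
eef_pos: [0.572, 0.0181, 0.113]
tool_rot: [0.41, 0.571, -0.407, 0.583]
ft_force: [-1.1, -0.1, 4.0]
grip_width: -0.0001
```

Call:
arm_command([
  {"x": 0.0004, "y": 0, "z": -0.0015, "roll": 0, "fingers": 0},
])

```text
clock: 9.82
eef_pos: [0.5718, 0.0194, 0.1131]
tool_rot: [0.41, 0.571, -0.407, 0.584]
ft_force: [-0.9, -1.5, 4.8]
grip_width: 0.0001
```

Call:
arm_command([
  {"x": 0.0004, "y": 0, "z": -0.0015, "roll": 0, "fingers": 0},
])

```text
clock: 9.9
eef_pos: [0.5716, 0.0208, 0.1131]
tool_rot: [0.41, 0.57, -0.407, 0.584]
ft_force: [0.5, -0.5, 4.6]
grip_width: 0.0002
```

```bash
python3 look.py a; python3 where.py
```

```text
t 10.0 joints [ 0.042  0.422  0.011  1.142 -0.008  1.273] heading 19.44 width 0.00019000468216633242
tcp [0.5716 0.0211 0.1132] chute [ 0.017  -0.0383  0.1132] F [-0.44 -1.74  5.73] shift [-56.8  -1.6   8.3] ux in tool [-0.013  0.016 -1.   ] uy in tool [-0.015 -1.    -0.016]
```

View pics/la.png

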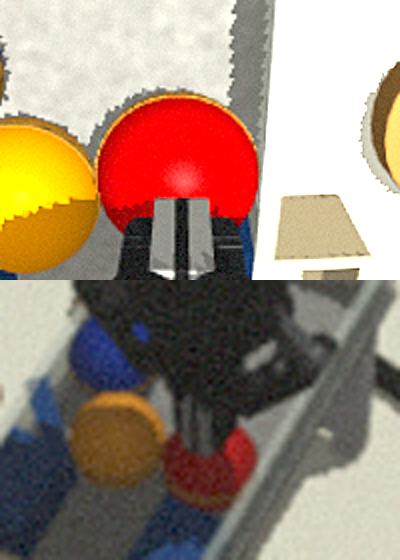

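Call:
arm_command([
  {"x": 0.0001, "y": 0, "z": -0.002, "roll": 0, "fingers": 0},
])

```text
clock: 10.08
eef_pos: [0.5712, 0.0228, 0.1134]
tool_rot: [0.41, 0.57, -0.407, 0.584]
ft_force: [-0.4, -0.4, 3.9]
grip_width: -0.0
```

Call:
arm_command([
  {"x": 0.0002, "y": 0, "z": -0.002, "roll": 0, "fingers": 0},
])

```text
clock: 10.17
eef_pos: [0.5708, 0.0248, 0.1135]
tool_rot: [0.41, 0.57, -0.407, 0.585]
ft_force: [0.0, -0.5, 4.6]
grip_width: 0.0001
```

Call:
arm_command([
  {"x": 0.0002, "y": 0, "z": -0.002, "roll": 0, "fingers": 0},
])

```text
clock: 10.25
eef_pos: [0.5705, 0.0268, 0.1136]
tool_rot: [0.411, 0.569, -0.407, 0.585]
ft_force: [-0.2, -1.7, 5.9]
grip_width: 0.0001
```

Call:
arm_command([
  {"x": 0.0002, "y": 0, "z": -0.002, "roll": 0, "fingers": 0},
])

```text
clock: 10.33
eef_pos: [0.5701, 0.0289, 0.1137]
tool_rot: [0.411, 0.569, -0.406, 0.585]
ft_force: [-0.3, -1.0, 5.7]
grip_width: -0.0002
```

```bash
python3 look.py b; python3 where.py
```

```text
t 10.4333 joints [ 0.056  0.417  0.005  1.137 -0.009  1.288] heading 19.44 width 2.4635660900880688e-05
tcp [0.57   0.0292 0.1138] chute [ 0.0252 -0.0395  0.1138] F [-0.91 -1.    5.42] shift [-56.1  -2.7  16.6] ux in tool [-0.014  0.016 -1.   ] uy in tool [-0.019 -1.    -0.016]
```

View pics/lb.png

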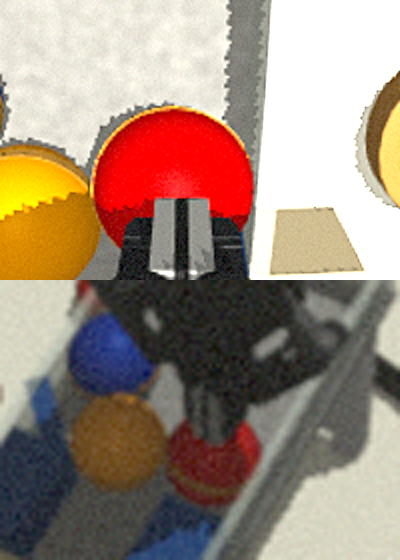

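Call:
arm_command([
  {"x": -0.0001, "y": -0.0002, "z": -0.002, "roll": 0, "fingers": 0},
])

```text
clock: 10.52
eef_pos: [0.5695, 0.0311, 0.114]
tool_rot: [0.411, 0.569, -0.406, 0.585]
ft_force: [0.6, -0.9, 3.1]
grip_width: -0.0001
```

Call:
arm_command([
  {"x": 0.0, "y": -0.0002, "z": -0.002, "roll": 0, "fingers": 0},
])

```text
clock: 10.6
eef_pos: [0.5688, 0.0332, 0.1141]
tool_rot: [0.411, 0.569, -0.406, 0.586]
ft_force: [-0.0, -1.6, 3.6]
grip_width: -0.0002
```

Call:
arm_command([
  {"x": 0.0, "y": -0.0002, "z": -0.002, "roll": 0, "fingers": 0},
])

```text
clock: 10.68
eef_pos: [0.5681, 0.0353, 0.1142]
tool_rot: [0.411, 0.569, -0.406, 0.586]
ft_force: [-0.6, -0.9, 5.8]
grip_width: 0.0
```

Call:
arm_command([
  {"x": 0.0, "y": -0.0002, "z": -0.002, "roll": 0, "fingers": 0},
])

```text
clock: 10.77
eef_pos: [0.5674, 0.0374, 0.1144]
tool_rot: [0.411, 0.568, -0.406, 0.586]
ft_force: [-0.5, -0.7, 4.9]
grip_width: 0.0001
```

Call:
arm_command([
  {"x": 0.0, "y": -0.0002, "z": -0.002, "roll": 0, "fingers": 0},
])

```text
clock: 10.85
eef_pos: [0.5667, 0.0394, 0.1146]
tool_rot: [0.411, 0.568, -0.405, 0.586]
ft_force: [-1.2, 0.2, 5.0]
grip_width: 0.0
```

```bash
python3 look.py c; python3 where.py
```

```text
t 10.95 joints [ 0.075  0.408 -0.006  1.132 -0.01   1.306] heading 19.48 width 0.00023123184105759817
tcp [0.5666 0.0397 0.1146] chute [ 0.0362 -0.0395  0.1146] F [ 0.08 -0.32  5.54] shift [-55.   -2.8  27.6] ux in tool [-0.015  0.017 -1.   ] uy in tool [-0.022 -1.    -0.017]
```

View pics/lc.png

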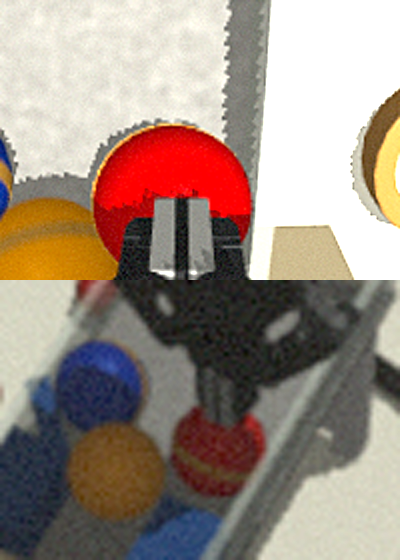

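Call:
arm_command([
  {"x": -0.0001, "y": -0.0002, "z": -0.002, "roll": 0, "fingers": 0},
])

```text
clock: 11.03
eef_pos: [0.5659, 0.0416, 0.1148]
tool_rot: [0.411, 0.568, -0.405, 0.586]
ft_force: [0.7, -0.5, 5.4]
grip_width: 0.0002
```

Call:
arm_command([
  {"x": 0.0, "y": -0.0002, "z": -0.002, "roll": 0, "fingers": 0},
])

```text
clock: 11.12
eef_pos: [0.5651, 0.0437, 0.1149]
tool_rot: [0.411, 0.568, -0.405, 0.586]
ft_force: [-0.7, -0.4, 5.4]
grip_width: -0.0003
```

Call:
arm_command([
  {"x": -0.0001, "y": -0.0002, "z": -0.0015, "roll": 0, "fingers": 0},
])

```text
clock: 11.2
eef_pos: [0.5645, 0.0455, 0.1151]
tool_rot: [0.411, 0.568, -0.405, 0.587]
ft_force: [-0.2, -0.4, 4.6]
grip_width: 0.0002
```

```bash
python3 look.py d; python3 where.py
```

```text
t 11.3 joints [ 0.086  0.404 -0.012  1.13  -0.01   1.317] heading 19.51 width 5.614054451799923e-05
tcp [0.5644 0.0456 0.1151] chute [ 0.0426 -0.0393  0.1151] F [-0.17 -0.65  4.45] shift [-54.5  -2.6  34. ] ux in tool [-0.015  0.018 -1.   ] uy in tool [-0.023 -1.    -0.017]
```

View pics/ld.png

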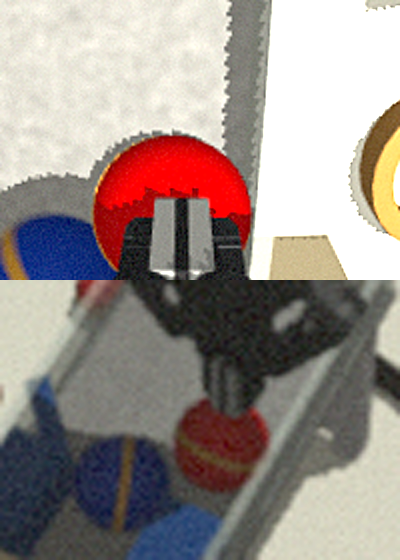

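View pics/scened.png

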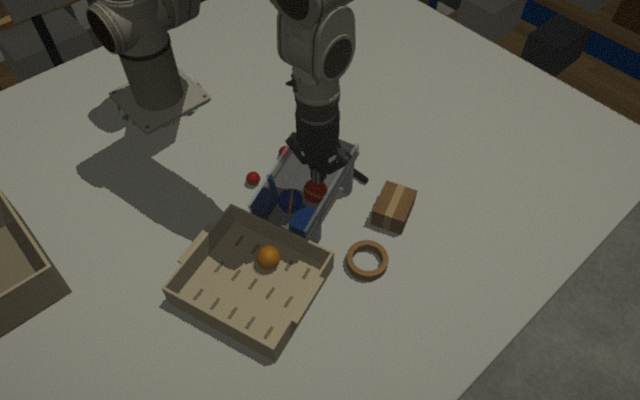

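Call:
arm_command([
  {"x": 0.0002, "y": 0, "z": 0, "roll": 0, "fingers": 0},
  {"x": 0.0002, "y": 0, "z": 0, "roll": 0, "fingers": 0},
  {"x": 0.0002, "y": 0, "z": 0, "roll": 0, "fingers": 0},
])

```text
clock: 11.55
eef_pos: [0.5645, 0.0459, 0.115]
tool_rot: [0.411, 0.568, -0.405, 0.587]
ft_force: [-0.5, -0.0, 5.8]
grip_width: 0.0001
```

Call:
arm_command([
  {"x": 0.0002, "y": 0, "z": 0, "roll": 0, "fingers": 0},
  {"x": 0.0002, "y": 0, "z": 0, "roll": 0, "fingers": 0},
  {"x": 0.0002, "y": 0, "z": 0, "roll": 0, "fingers": 0},
])

```text
clock: 11.8
eef_pos: [0.5645, 0.0459, 0.115]
tool_rot: [0.411, 0.568, -0.405, 0.587]
ft_force: [0.2, -0.8, 5.9]
grip_width: -0.0
```

```bash
python3 look.py e; python3 where.py
```

```text
t 11.9 joints [ 0.087  0.403 -0.013  1.128 -0.01   1.317] heading 19.53 width -0.00010561977299064876
tcp [0.5645 0.0459 0.115 ] chute [ 0.0428 -0.0395  0.115 ] F [-0.13 -0.23  6.42] shift [-54.5  -2.8  34.2] ux in tool [-0.016  0.018 -1.   ] uy in tool [-0.024 -1.    -0.018]
```

View pics/le.png

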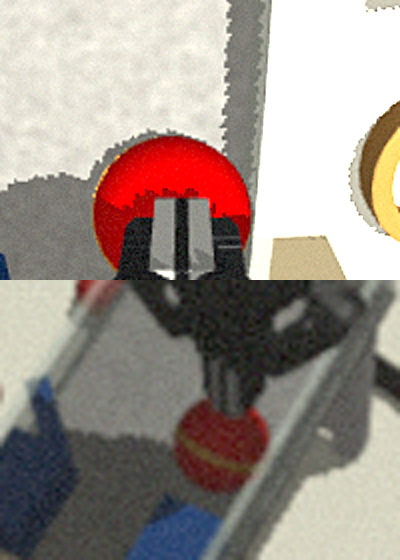

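View pics/scenee.png

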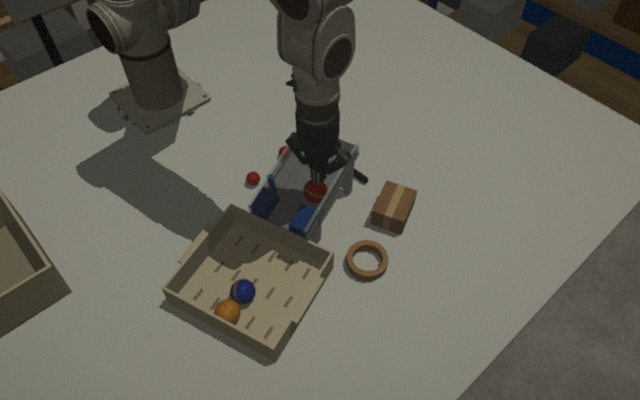

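Call:
arm_command([
  {"x": -0.0002, "y": -0.001, "z": 0, "roll": 0, "fingers": 0},
])

```text
clock: 11.98
eef_pos: [0.5636, 0.0457, 0.1152]
tool_rot: [0.411, 0.568, -0.404, 0.587]
ft_force: [0.5, 0.8, 3.5]
grip_width: 0.0003
```

Call:
arm_command([
  {"x": 0.0001, "y": -0.002, "z": 0, "roll": 0, "fingers": 0},
])

```text
clock: 12.07
eef_pos: [0.5619, 0.0451, 0.115]
tool_rot: [0.412, 0.568, -0.404, 0.587]
ft_force: [-0.1, -0.3, 4.9]
grip_width: -0.0001
```

Call:
arm_command([
  {"x": 0.0001, "y": -0.002, "z": 0, "roll": 0, "fingers": 0},
])

```text
clock: 12.15
eef_pos: [0.5601, 0.0445, 0.115]
tool_rot: [0.412, 0.568, -0.404, 0.587]
ft_force: [-0.0, -0.8, 5.3]
grip_width: 0.0
```

Call:
arm_command([
  {"x": 0.0001, "y": -0.002, "z": 0, "roll": 0, "fingers": 0},
])

```text
clock: 12.23
eef_pos: [0.5583, 0.0438, 0.115]
tool_rot: [0.412, 0.568, -0.404, 0.587]
ft_force: [0.4, -0.5, 6.0]
grip_width: 0.0001
```

```bash
python3 look.py f; python3 where.py
```

```text
t 12.3333 joints [ 0.084  0.39  -0.033  1.12  -0.009  1.314] heading 19.54 width -8.762834698596556e-05
tcp [0.5581 0.0437 0.115 ] chute [ 0.0427 -0.0327  0.115 ] F [-0.08 -0.92  4.74] shift [-54.4   4.1  34.3] ux in tool [-0.016  0.018 -1.   ] uy in tool [-0.025 -1.    -0.018]
```

View pics/lf.png

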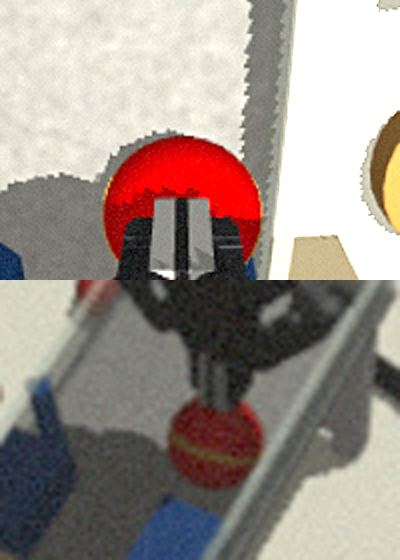

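Call:
arm_command([
  {"x": -0.0001, "y": -0.002, "z": 0, "roll": 0, "fingers": 0},
])

```text
clock: 12.42
eef_pos: [0.5563, 0.0431, 0.1151]
tool_rot: [0.412, 0.568, -0.404, 0.587]
ft_force: [-0.2, -0.9, 4.0]
grip_width: 0.0
```

Call:
arm_command([
  {"x": 0, "y": -0.002, "z": 0, "roll": 0, "fingers": 0},
])

```text
clock: 12.5
eef_pos: [0.5542, 0.0424, 0.115]
tool_rot: [0.412, 0.568, -0.404, 0.587]
ft_force: [-0.0, 0.1, 4.8]
grip_width: 0.0003
```

Call:
arm_command([
  {"x": 0, "y": -0.002, "z": 0, "roll": 0, "fingers": 0},
])

```text
clock: 12.58
eef_pos: [0.5521, 0.0416, 0.1149]
tool_rot: [0.412, 0.568, -0.404, 0.587]
ft_force: [0.3, -0.6, 4.5]
grip_width: -0.0
```

Call:
arm_command([
  {"x": 0, "y": -0.002, "z": 0, "roll": 0, "fingers": 0},
])

```text
clock: 12.67
eef_pos: [0.55, 0.0409, 0.1149]
tool_rot: [0.412, 0.568, -0.404, 0.587]
ft_force: [0.0, -0.3, 4.2]
grip_width: 0.0003
```

Call:
arm_command([
  {"x": 0, "y": -0.002, "z": 0, "roll": 0, "fingers": 0},
])

```text
clock: 12.75
eef_pos: [0.5478, 0.0401, 0.1148]
tool_rot: [0.412, 0.568, -0.404, 0.587]
ft_force: [0.0, -0.1, 4.1]
grip_width: -0.0001
```

Call:
arm_command([
  {"x": 0, "y": -0.002, "z": 0, "roll": 0, "fingers": 0},
])

```text
clock: 12.83
eef_pos: [0.5456, 0.0394, 0.1147]
tool_rot: [0.412, 0.568, -0.404, 0.587]
ft_force: [0.3, -0.7, 4.4]
grip_width: 0.0001
```

```bash
python3 look.py g; python3 where.py
```

```text
t 12.9333 joints [ 0.077  0.366 -0.07   1.107 -0.009  1.307] heading 19.53 width 0.00024641761790282523
tcp [0.5453 0.0393 0.1147] chute [ 0.0426 -0.0192  0.1147] F [ 0.28 -0.18  5.06] shift [-54.3  17.5  34.4] ux in tool [-0.015  0.018 -1.   ] uy in tool [-0.025 -1.    -0.018]
```

View pics/lg.png

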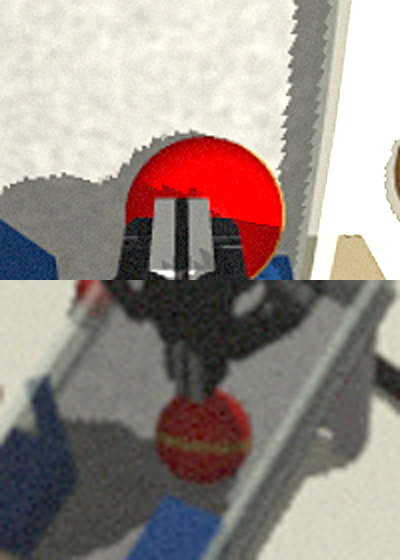

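Call:
arm_command([
  {"x": -0.0002, "y": -0.002, "z": 0, "roll": 0, "fingers": 0},
])

```text
clock: 13.02
eef_pos: [0.5435, 0.0387, 0.1147]
tool_rot: [0.412, 0.568, -0.404, 0.587]
ft_force: [0.2, -0.2, 3.6]
grip_width: -0.0002
```

Call:
arm_command([
  {"x": 0, "y": -0.002, "z": 0, "roll": 0, "fingers": 0},
])

```text
clock: 13.1
eef_pos: [0.5412, 0.038, 0.1144]
tool_rot: [0.412, 0.568, -0.404, 0.587]
ft_force: [-0.8, -0.1, 3.6]
grip_width: 0.0002
```

Call:
arm_command([
  {"x": 0, "y": -0.002, "z": 0, "roll": 0, "fingers": 0},
])

```text
clock: 13.18
eef_pos: [0.539, 0.0372, 0.1142]
tool_rot: [0.412, 0.568, -0.404, 0.587]
ft_force: [0.3, -0.3, 3.5]
grip_width: 0.0004
```

```bash
python3 look.py i; python3 where.py; python3 -c "
from plan import *
import balls
w=np.load('pics/wristi.npz');print(w['intrinsics'][0,0])
"
```

```text
t 13.2833 joints [ 0.074  0.355 -0.088  1.102 -0.009  1.304] heading 19.52 width 1.555138329870754e-05
tcp [0.5387 0.0371 0.1142] chute [ 0.0427 -0.0123  0.1142] F [ 0.84 -0.68  3.29] shift [-54.7  24.4  34.5] ux in tool [-0.015  0.018 -1.   ] uy in tool [-0.023 -1.    -0.018]
309.70691628693146
```

View pics/li.png

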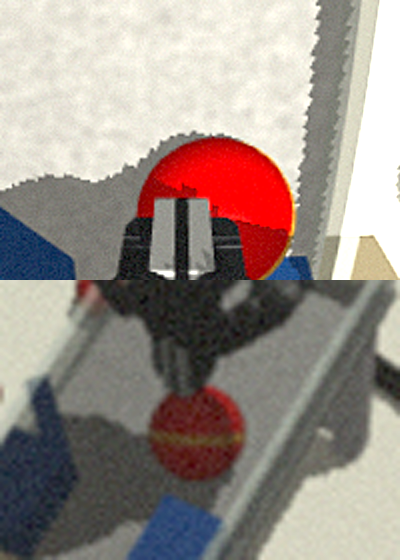

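```bash
python3 -c "
from plan import *
w=np.load('pics/wristi.npz');o,d=wray(w,(328.5,150+217/2));p=o+d*(.1155-o[2])/d[2];print(p,ch(p))
s=np.load('pics/scenei.npz');o,d=ray(s,(260+197/4,150+(433-280)/4));p=o+d*(.1155-o[2])/d[2];print(p,ch(p))
"
```

```text
[0.55283599 0.03278292 0.1155    ] [ 0.0340587 -0.0242817  0.1155   ]
[0.55407827 0.03145378 0.1155    ] [ 0.03240406 -0.02503804  0.1155    ]
```

Call:
arm_command([
  {"x": -0.004, "y": -0.001, "z": 0, "roll": 0, "fingers": 0},
  {"x": -0.01, "y": 0, "z": 0, "roll": 0, "fingers": 0},
  {"x": -0.02, "y": 0, "z": 0, "roll": 0, "fingers": 0},
  {"x": -0.02, "y": 0, "z": 0, "roll": 0, "fingers": 0},
  {"x": -0.02, "y": 0, "z": 0, "roll": 0, "fingers": 0},
  {"x": 0, "y": 0, "z": 0, "roll": 0, "fingers": 0},
])

```text
clock: 13.78
eef_pos: [0.5313, 0.0376, 0.1883]
tool_rot: [0.409, 0.572, -0.407, 0.583]
ft_force: [0.9, -0.2, 1.2]
grip_width: -0.0002
```

```bash
python3 look.py j; python3 where.py
```

```text
t 13.8833 joints [ 0.075  0.305  0.032  1.289 -0.007  1.305] heading 19.54 width -0.00019652823836053705
tcp [0.5296 0.0374 0.1848] chute [ 0.0458 -0.0037  0.1848] F [ 0.11  0.16 -0.37] shift [15.4 31.5 36.9] ux in tool [-0.009  0.018 -1.   ] uy in tool [-0.007 -1.    -0.018]
```

View pics/scenej.png

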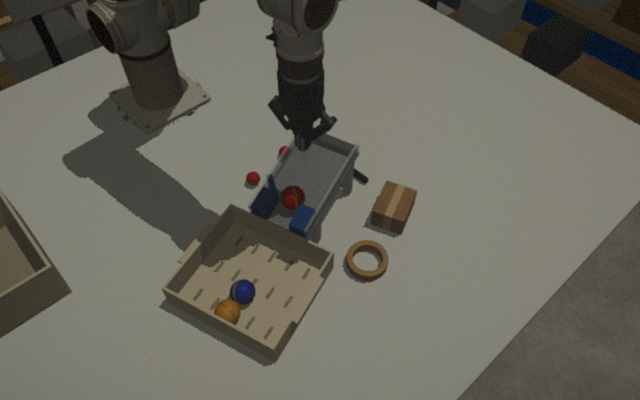

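Red is at (292,197), already in the mouth of the outlet. Waiting with the arm raised.

Call:
arm_command([
  {"x": -0.01, "y": 0, "z": 0, "roll": 0, "fingers": 0},
  {"x": 0, "y": 0, "z": 0, "roll": 0, "fingers": 0},
  {"x": 0, "y": 0, "z": 0, "roll": 0, "fingers": 0},
  {"x": 0, "y": 0, "z": 0, "roll": 0, "fingers": 0},
  {"x": 0, "y": 0, "z": 0, "roll": 0, "fingers": 0},
  {"x": 0, "y": 0, "z": 0, "roll": 0, "fingers": 0},
  {"x": 0, "y": 0, "z": 0, "roll": 0, "fingers": 0},
  {"x": 0, "y": 0, "z": 0, "roll": 0, "fingers": 0},
  {"x": 0, "y": 0, "z": 0, "roll": 0, "fingers": 0},
  {"x": 0, "y": 0, "z": 0, "roll": 0, "fingers": 0},
  {"x": 0, "y": 0, "z": 0, "roll": 0, "fingers": 0},
  {"x": 0, "y": 0, "z": 0, "roll": 0, "fingers": 0},
  {"x": 0, "y": 0, "z": 0, "roll": 0, "fingers": 0},
  {"x": 0, "y": 0, "z": 0, "roll": 0, "fingers": 0},
  {"x": 0, "y": 0, "z": 0, "roll": 0, "fingers": 0},
  {"x": 0, "y": 0, "z": 0, "roll": 0, "fingers": 0},
  {"x": 0, "y": 0, "z": 0, "roll": 0, "fingers": 0},
  {"x": 0, "y": 0, "z": 0, "roll": 0, "fingers": 0},
])

```text
clock: 15.38
eef_pos: [0.5259, 0.0373, 0.19]
tool_rot: [0.405, 0.577, -0.41, 0.579]
ft_force: [-0.2, 0.3, -0.4]
grip_width: 0.0003
```

```bash
python3 look.py k; python3 where.py
```

```text
t 15.4833 joints [ 0.075  0.305  0.045  1.314 -0.007  1.305] heading 19.55 width -0.00023242670597783063
tcp [0.5259 0.0373 0.19  ] chute [ 0.0469 -0.0002  0.19  ] F [-0.36 -0.23  0.33] shift [20.1 35.2 38.1] ux in tool [-0.006  0.018 -1.   ] uy in tool [ 0.004 -1.    -0.018]
```

View pics/scenek.png

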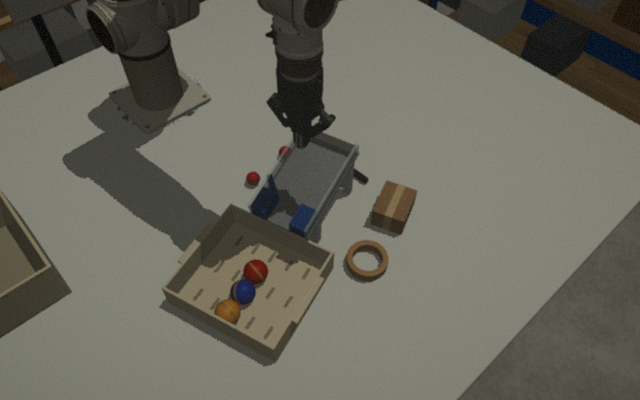

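```bash
python3 -c "
from workcell import job_done
print(job_done())"
```

```text
the job is handed in; nothing more can be done
None
```

I cleared the jam: all three baubles are in the cream basket, and I handed the job in at about 15.5 s of the 51 s allowed. `job_done()` reports no verdict, so the points below are my own checks.

**What I did:**
- I identified the target as the 48 mm red ball in the chute corner, not the two small red look-alikes on the table.
- With shut fingertips on its top, I rolled it about 14 mm up the slope and held it there until the gold and blue balls had run out into the basket.
- I then rolled it sideways to about chute y = -24.5 mm, just past the ledge corner at -27 mm, and lifted off so it ran out by itself.

**Last checks:**
- **Baubles:** in the final scene image, red (256,271), blue (243,291) and gold (228,312) all lie on the basket floor.
- **Bystanders:** by eye, the tape roll, carton and marker are where they were at the start. I did not measure this.
- **Robot:** it stands clear, with a force reading of only noise (under 0.6 N).
- **Pressing force:** the wrist sensor read 3 to 6 N in contact, with a peak of 6.4 N. That is under the 8 N limit but above the advised 2 to 5 N. It was only sampled between moves, so brief peaks are not ruled out.

**Disagreement:** contact came at a reported TCP height of 0.113 m, although the ball's top is at about 0.137 m. The shut fingertips ended about 24 mm above the reported TCP. The images showed the gap too, so I came down by force reading instead.

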